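# Thread two typewriter part sets onto their assembly stands

## Task

Set out the parts of two typewriters on their assembly stands. On the blue stand's post thread the brass wheel first, then the copper collar on it, then the black knob on top; on the red stand's post thread the steel wheel first and then the white knob. Keep every part the way up it lies now, let each sit fully down and flat, and do not disturb the green side panel or the oil jar.

Things in the scene. Friction and masses are not known exactly. Their poses are not given: they have to be found in the camera images.
- blue_stand: Blue heavy round assembly stand that cannot be moved: base disc 80 mm across and 8 mm thick, with a steel post 10 mm thick rising from its centre to 52 mm above the counter (its last 8 mm taper to a 4 mm wide tip). Parts with a bore thread over the post and rest on the base disc or on one another. Origin: centre of the base's underside, on the counter; z up, along the post.
- red_stand: Red heavy round assembly stand that cannot be moved: base disc 80 mm across and 8 mm thick, with a steel post 10 mm thick rising from its centre to 52 mm above the counter (its last 8 mm taper to a 4 mm wide tip). Parts with a bore thread over the post and rest on the base disc or on one another. Origin: centre of the base's underside, on the counter; z up, along the post.
- brass_wheel: Brass escapement wheel: toothed disc 56 mm across and 6 mm thick with a plain round hub 30 mm across on its upper side, 20 mm high in all. A 15 mm bore runs right through along its z axis. Lies flat on the counter, z axis up; origin: centre of its underside. Loose.
- steel_wheel: Dark grey steel ratchet wheel with twelve slanted teeth: toothed disc 56 mm across and 6 mm thick with a plain round hub 30 mm across on its upper side, 20 mm high in all. A 15 mm bore runs right through along its z axis. Lies flat on the counter, z axis up; origin: centre of its underside. Loose.
- copper_collar: Copper spacer collar: plain ring 34 mm across, 12 mm high. A 15 mm bore runs right through along its z axis. Lies flat on the counter, z axis up; origin: centre of its underside. Loose.
- black_knob: Black bakelite platen knob: fluted round knob 44 mm across, 22 mm high. A 15 mm bore runs right through along its z axis. Lies flat on the counter, z axis up; origin: centre of its underside. Loose.
- white_knob: White platen knob: fluted round knob 44 mm across, 22 mm high. A 15 mm bore runs right through along its z axis. Lies flat on the counter, z axis up; origin: centre of its underside. Loose.
- side_panel: Bystander, to be left alone: green enamelled typewriter side panel lying flat, 90 mm (x) by 130 mm (y) by 5 mm. Origin: centre of its underside.
- oil_jar: Bystander, to be left alone: small amber oil jar with a brass cap, 42 mm across, 55 mm high. Origin: centre of its underside.
Not all that is in view belongs to the job. Leave any purple look-alike of the steel_wheel alone. There is more than one size of the white_knob; the job needs the smaller.

How it is judged:
At the end, for the whole second after the job is handed in: Blue stand, from below: brass wheel, copper collar, black knob; red stand: steel wheel, white knob. Each within 8 mm of the post axis, underside within 4 mm of its height over the counter (wheels 8, collar 28, black knob 40, white knob 28 mm), tilt under 0.15 rad, at rest (horizontal distance between each of brass_wheel, copper_collar, black_knob and blue_stand below 0.008 m and z of brass_wheel in the frame of blue_stand between 0.004 and 0.012 m and angle between each of brass_wheel, copper_collar, black_knob, steel_wheel, white_knob's own z axis and vertical below 0.15 rad and linear speed of each of brass_wheel, copper_collar, black_knob, steel_wheel, white_knob below 0.02 m/s and angular speed of each of brass_wheel, copper_collar, black_knob, steel_wheel, white_knob below 0.3 rad/s and z of copper_collar in the frame of blue_stand between 0.024 and 0.032 m and z of black_knob in the frame of blue_stand between 0.036 and 0.044 m and horizontal distance between each of steel_wheel, white_knob and red_stand below 0.008 m and z of steel_wheel in the frame of red_stand between 0.004 and 0.012 m and z of white_knob in the frame of red_stand between 0.024 and 0.032 m); the robot touches nothing.
It fails at once if the green side panel is shifted more than 20 mm (distance of side_panel from where it was at the start of the episode above 0.02 m).
It fails at once if the oil jar is shifted more than 20 mm or tipped (distance of oil_jar from where it was at the start of the episode above 0.02 m or angle between oil_jar's own z axis and vertical above 0.4 rad).
It also fails if it takes over 128 s, if anything falls off the work surface, if the arm or the gripper's body presses on something with over 40 N, if the wrist force passes 120 N, or if a joint passes its speed limit or range.

## Robot

A 6-joint arm with a two-finger parallel gripper is mounted at the origin on the work surface. World frame = base frame: x ahead of the robot, y to its left, z up, the work surface at z = 0. Lengths are in m, angles in rad, forces in N, time in s.
With the tool pointing down it reaches from about 0.3 to 0.85 m from the base axis. Payload 4.2 kg.
Tool frame: the origin (TCP) lies midway between the tips of the shut fingers; the grasp point (between the pads) lies 19 mm behind it; z points along the fingers, x is the direction in which the jaws open and shut, and the axes are right-handed (so a half turn about z gives the same grasp; the last joint's range is limited). The gripper opens to 91 mm and grips with 3 to 60 N. Pads are 32 mm wide; open, the fingers measure 118 mm over their backs; the gripper's body (76 mm by 178 mm) begins 60 mm behind the grasp point.
Start: joints at [-1.147, 0.32, 1.565, -0, 1.257, -0.02], TCP at [0.247, -0.519, 0.214] pointing down, gripper open.
Joint ranges: [-3.11, 3.11], [-0.84, 2.01], [0.21, 2.61], [-1.34, 4.49], [0.05, 2.63], [-2.56, 2.56]. Speed limits (rad/s): [2.57, 2.57, 3.14, 3.14, 3.14, 3.14].

## Interface

Orientations are given as a rotation vector (axis times angle).
In Python, from plant import r gives the robot as it stands. The module is installed in compiled form; this text tells all that it offers.
- The arm moves only by the tool jog_arm, never from a script. Its argument "moves" is a list of rows, each an object of numbers: "gripper": the finger opening in mm, from 0 to 91.2; "tx", "ty", "tz": the shift along the tool's x, y, z in mm; "yaw": the turn about the tool's z in degrees. A call has 1 to 8 rows; each row is the pose to reach, as a shift and turn from the pose commanded when the call began, along the tool's axes at that moment; what a row does not reach only later rows make up. A row lasts 1/8 s, in which the tool goes at most 62.5 mm and 10.7 degrees, less where a joint would pass 70% of its speed; a pose out of reach is approached as far as the arm can. A call with a gripper value outside its range is refused whole. The fingers move at their own pace and stop on an object; "squeeze" is the grip in N (left out, the last holds). Time passes only in rows, so rows that repeat a pose let the fingers close. It gives the time, the measured TCP pose, the force and the opening at its end, in the units of the state.
- r.sense(): the state, without advancing time (a new reading comes with each control period).
- r.grab_frame(name): name is "scene" or "top" or "wrist"; returns the picture (384x512x3 uint8, blue, green, red); there is no depth.
- r.get_calibration(name): a dict with "fx", "fy", "cx", "cy" (pixels), "rvec" (rotation vector, rad) and "tvec" (3), from world to camera coordinates, as OpenCV has them. Camera axes: x right, y down, z forward; pixel columns grow to the right and rows downward; lengths in m; the calibration is good to about 2 mm. The wrist camera is an equidistant fisheye: a pixel r from the principal point sees the ray r / f radians off the axis. A picture is of the moment at which its call begins: read the wrist's pose just before it. get_calibration takes no time and is no camera call; for the wrist camera it gives the pose at the moment of the call.
- r.finish_job(): hands the job in, once; it reports no verdict.
Trained networks look in the newest picture that a camera, given by its name, has taken for a name from the list of things; names that differ only in an ending like _2 or _b are one class to them, and where a whole thing is asked for, a point or a joint stands for the part that bears it (a point fixed in the world has none). Each returns a list of dicts, best first, with "score" (0 to 1); they miss things now and then, are a little off and sometimes report something else, mostly with a low value. They report only what shows in the picture. A call takes as long as a camera call. They do not tell look-alikes from the thing itself.
- r.look_for(camera, target): "location" ([x, y, z] in m, in world coordinates, good to about 4 mm: the middle of the surface that is visible of it).
- r.pinpoint(camera, target): "location" ([x, y, z] in m, in world coordinates, good to about 4 mm: a listed point, or the origin of a listed thing).
The state is a dict: "time": time; "q": joint angles; "qvel": joint speeds; "tau": joint torques, N m; "ee_pos": TCP position; "eef_rot": TCP orientation; "contact_force": force on the tool from outside, world axes, zero at the start; "ft_torque": the same for the moment, N m; "gripper_width": finger opening in m.
Only numpy, scipy, OpenCV 4.12 (cv2) and the standard library are available. Lean on these libraries where they do the work, as an engineer would, in place of code of your own. Each camera call takes 0.05 s, during which the arm holds its last target.

## Working session

There is one attempt and no reset: what is moved stays moved. The work goes in short steps, Python scripts to look and compute and a tool call to move; the robot and the scene stay as the last step left them, time stands still between calls to the robot, and variables do not carry over. Pictures are saved under pics/ and viewed, and the job is handed in when it is done.

Besides the shell and the picture viewer there is one more tool, called after "Emit:" in YAML: its name, and indented under it one key for each argument. jog_arm: Moves the arm, as the interface text tells. Its arguments: {"type":"object","properties":{"moves":{"type":"array"},"squeeze":{"type":"number"}},"required":["moves"]}

```bash
mkdir -p pics
python3 - <<'E'
from plant import r
import cv2
for n in ("scene","top","wrist"):
    cv2.imwrite(f"pics/{n}0.png",r.grab_frame(n)); c=r.get_calibration(n); print(n,c)
s=r.sense(); print(s)
E
```

```text
scene {'fx': 393.27522559117335, 'fy': 393.27522559117335, 'cx': 255.3506605904741, 'cy': 194.43871550145906, 'rvec': array([ 1.00901513,  2.46718065, -1.01198576]), 'tvec': array([ 0.36311708, -0.22633768,  1.19839782])}
top {'fx': 465.8738578631618, 'fy': 465.8738578631618, 'cx': 261.15734137748274, 'cy': 198.14408749685998, 'rvec': array([ 2.15466396, -2.11915018,  0.12506368]), 'tvec': array([0.00551091, 0.52775518, 1.04290707])}
wrist {'fx': 297.3186396354542, 'fy': 297.3186396354542, 'cx': 256.3477678813428, 'cy': 190.70361751171075, 'rvec': array([-2.47692024,  1.56468229,  0.19402474]), 'tvec': array([-0.57341393, -0.02755983,  0.39046813])}
{'time': 0.15, 'q': array([-1.14700014e+00,  3.20150112e-01,  1.56536932e+00,  9.30883198e-06,
        1.25740051e+00, -2.00081549e-02]), 'qvel': array([-0.0014283 , -0.00230395, -0.00444158,  0.00025177, -0.00111132,
        0.00130798]), 'tau': array([ 3.96982214e-04, -4.12773907e+01, -2.32155257e+01,  7.27348239e-02,
        4.33780637e-02, -1.08765460e-04]), 'ee_pos': array([ 0.24674015, -0.51896119,  0.21332195]), 'eef_rot': array([-2.65525289e+00,  1.67767484e+00,  1.73185802e-03]), 'contact_force': array([0.3220574 , 1.01258857, 0.21537409]), 'ft_torque': array([-0.02365721,  0.01797186,  0.03481722]), 'gripper_width': 0.09137622151138895}
```

View pics/scene0.png

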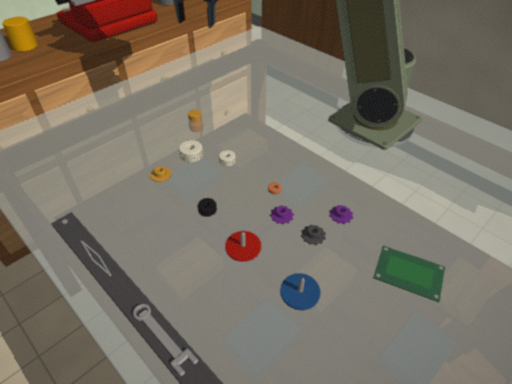

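View pics/top0.png

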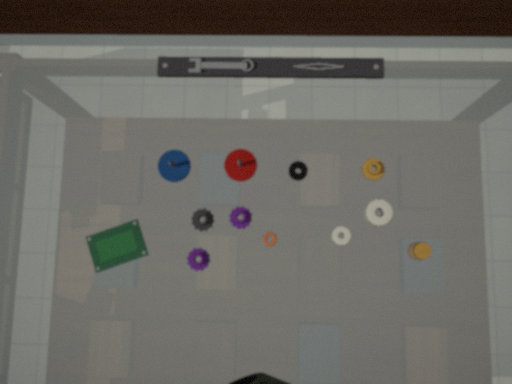

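View pics/wrist0.png

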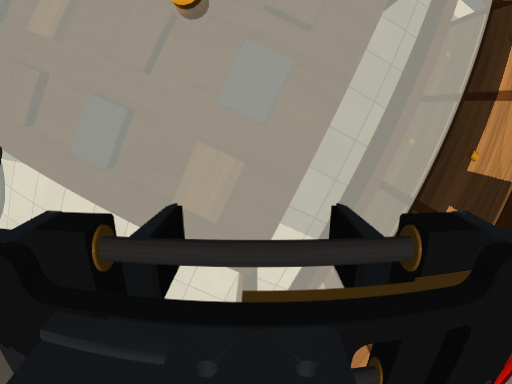

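```bash
cat > h.py <<'E'
import numpy as np, cv2
from plant import r
from scipy.spatial.transform import Rotation as R
def cal(n):
    c=r.get_calibration(n); return c, R.from_rotvec(c['rvec']).as_matrix(), np.array(c['tvec'])
def ray(n,uv,C=None):
    c,Rm,t=C or cal(n)
    x=(uv[0]-c['cx'])/c['fx']; y=(uv[1]-c['cy'])/c['fy']
    if n=='wrist':
        th=np.hypot(x,y); s=np.sin(th)/max(th,1e-9); d=np.array([x*s,y*s,np.cos(th)])
    else:
        d=np.array([x,y,1.]); d/=np.linalg.norm(d)
    return -Rm.T@t, Rm.T@d
def atz(n,uv,z,C=None):
    o,d=ray(n,uv,C); return o+d*(z-o[2])/d[2]
def tri(rays):
    A=np.zeros((3,3));b=np.zeros(3)
    for o,d in rays:
        P=np.eye(3)-np.outer(d,d);A+=P;b+=P@o
    p=np.linalg.solve(A,b)
    return p,[np.linalg.norm((np.eye(3)-np.outer(d,d))@(p-o)) for o,d in rays]
def proj(n,p,C=None):
    c,Rm,t=C or cal(n); q=Rm@np.asarray(p)+t
    if n=='wrist':
        rr=np.hypot(q[0],q[1]); th=np.arctan2(rr,q[2]); k=th/max(rr,1e-9)
        return np.array([c['cx']+c['fx']*q[0]*k,c['cy']+c['fy']*q[1]*k])
    return np.array([c['cx']+c['fx']*q[0]/q[2],c['cy']+c['fy']*q[1]/q[2]])
E
python3 - <<'E'
from h import *
t=cv2.imread('pics/top0.png');s=cv2.imread('pics/scene0.png')
cv2.imwrite('pics/t1.png',cv2.resize(t[140:285,150:350],None,fx=4,fy=4,interpolation=cv2.INTER_CUBIC))
cv2.imwrite('pics/t2.png',cv2.resize(t[140:285,290:450],None,fx=4,fy=4,interpolation=cv2.INTER_CUBIC))
cv2.imwrite('pics/s1.png',cv2.resize(s[100:240,140:340],None,fx=4,fy=4,interpolation=cv2.INTER_CUBIC))
cv2.imwrite('pics/s2.png',cv2.resize(s[180:320,200:370],None,fx=4,fy=4,interpolation=cv2.INTER_CUBIC))
E
```

```text
(no output)
```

View pics/t1.png

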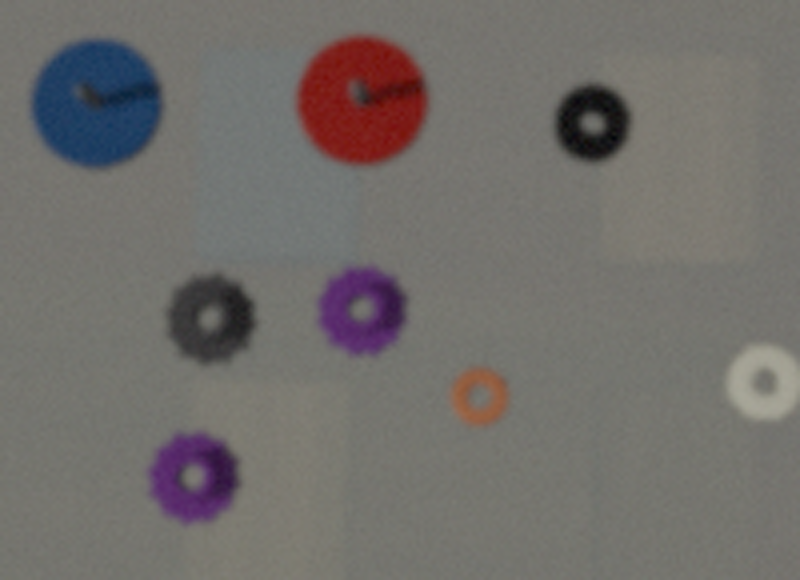

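View pics/t2.png

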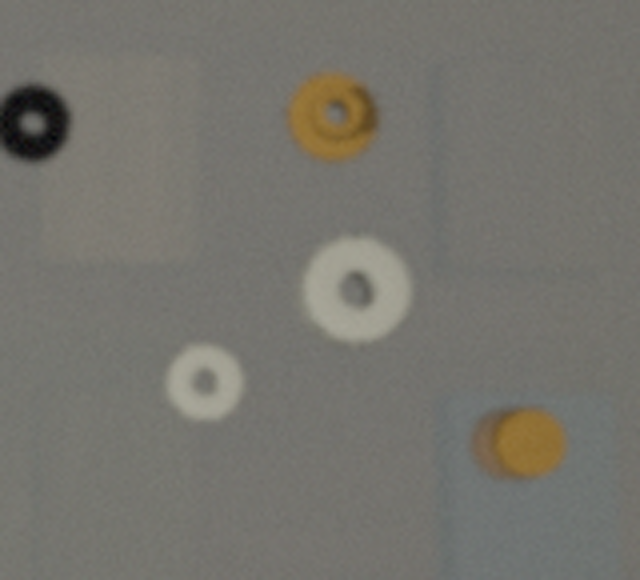

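View pics/s1.png

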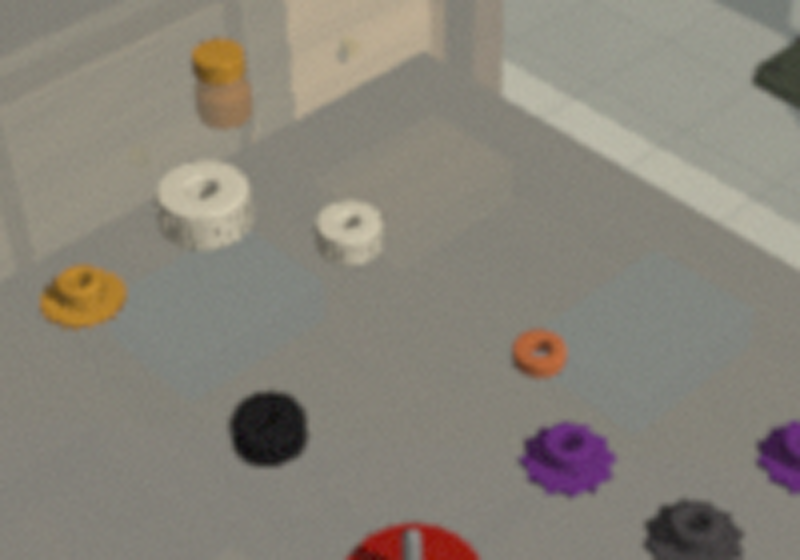

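View pics/s2.png

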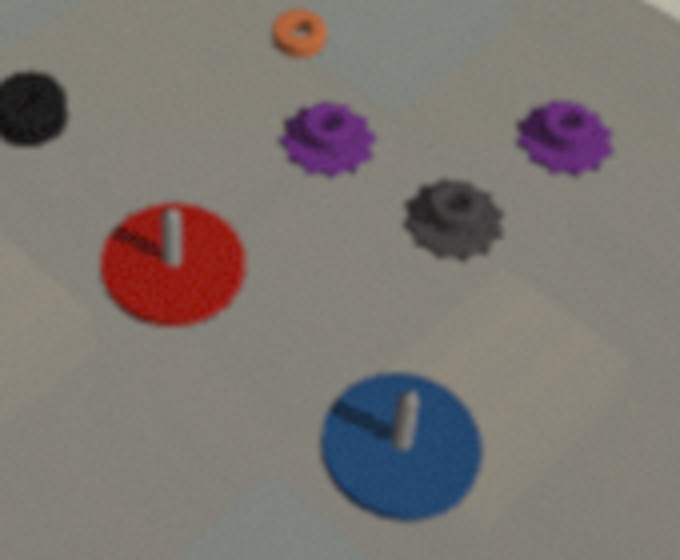

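Run:
```python
from h import *
np.set_printoptions(precision=4,suppress=True)
P=dict(blue_tip=((170.6,162.1),(302.9,278.1)),red_tip=((238.4,162.1),(243.1,232.1)),steel=((202.4,218.9),(314.6,230.1)),collar=((269.9,238.9),(274.9,186.9)),black=((297.9,170.1),(206,204.6)),white=((340.9,234.9),(227.6,155.1)),brass=((373.6,167.6),(161.1,169.9)),bigwhite=((378.6,211.9),(191.6,146.6)))
H=dict(steel=.02,collar=.012,black=.022,white=.022,brass=.02,blue_tip=.052,red_tip=.052,bigwhite=.03)
for k,(a,b) in P.items():
    p,e=tri([ray('top',a),ray('scene',b)]); print(k,p,'res %.4f'%max(e),'top@h',atz('top',a,H[k])[:2],'scene@h',atz('scene',b,H[k])[:2])
print('bluebase',atz('top',(174,165.4),.008),'redbase',atz('top',(240.4,165),.008))
r.grab_frame('top')
for n in ['blue_stand','red_stand','brass_wheel','steel_wheel','copper_collar','black_knob','white_knob','side_panel','oil_jar']:
    for d in r.pinpoint('top',n): print(n,d['score'],d['location'])
```

```text
blue_tip [0.6077 0.228  0.046 ] res 0.0010 top@h [0.6069 0.2259] scene@h [0.6104 0.2309]
red_tip [0.6109 0.0678 0.0466] res 0.0011 top@h [0.609  0.0681] scene@h [0.6145 0.0702]
steel [0.4782 0.1539 0.0154] res 0.0016 top@h [0.4788 0.1518] scene@h [0.4805 0.1571]
collar [ 0.4349 -0.0069  0.008 ] res 0.0005 top@h [ 0.435  -0.0073] scene@h [ 0.4377 -0.0037]
black [ 0.6    -0.0722  0.0167] res 0.0011 top@h [ 0.5982 -0.0711] scene@h [ 0.6035 -0.0689]
white [ 0.446  -0.1713  0.0197] res 0.0009 top@h [ 0.4465 -0.1717] scene@h [ 0.4473 -0.1684]
brass [ 0.6063 -0.2494  0.0175] res 0.0016 top@h [ 0.607 -0.25 ] scene@h [ 0.6067 -0.2453]
bigwhite [ 0.4996 -0.2567  0.03  ] res 0.0014 top@h [ 0.5006 -0.2577] scene@h [ 0.4989 -0.2554]
bluebase [0.6085 0.2272 0.008 ] redbase [0.6117 0.0665 0.008 ]
blue_stand 0.97 [0.6065, 0.2317, 0.0003]
blue_stand 0.18 [0.6046, -0.2514, -0.0033]
red_stand 0.9 [0.613, 0.0674, -0.0025]
brass_wheel 0.73 [0.603, -0.2489, -0.0032]
brass_wheel 0.15 [0.4478, -0.1709, -0.0035]
steel_wheel 0.9 [0.4836, 0.0654, 0.0011]
steel_wheel 0.86 [0.4824, 0.1577, -0.0006]
steel_wheel 0.73 [0.3862, 0.1642, -0.001]
steel_wheel 0.23 [0.6102, 0.0669, -0.0048]
copper_collar 0.62 [0.438, -0.005, -0.0026]
black_knob 0.73 [0.5996, -0.0735, -0.0001]
white_knob 0.86 [0.4477, -0.1715, 0.0016]
white_knob 0.81 [0.4976, -0.2577, -0.0004]
side_panel 0.91 [0.4148, 0.3572, 0.0017]
oil_jar 0.79 [0.4119, -0.3498, -0.0001]
oil_jar 0.51 [0.6118, 0.0679, -0.001]
```

```bash
cat >> h.py <<'E'
def delta(target):
    s=r.sense(); Rm=R.from_rotvec(s['eef_rot']).as_matrix()
    d=Rm.T@(np.asarray(target)-s['ee_pos'])*1000
    print('t',s['time'],'pos',s['ee_pos'].round(4),'w',round(s['gripper_width'],4),'xaxis',Rm[:,0].round(3),'z',Rm[:,2].round(3),'q6',s['q'][5].round(2)); print('tool mm',d.round(1)); return d
E
python3 - <<'E'
from h import *
delta([.606,-.249,.15])
c,Rm,t=cal('wrist'); s=r.sense()
print('cam',-Rm.T@t, 'axis',Rm[2], 'tcp px',proj('wrist',s['ee_pos']),'below',proj('wrist',s['ee_pos']-[0,0,.05]))
T=R.from_rotvec(s['eef_rot']).as_matrix(); print('cam in tool',T.T@(-Rm.T@t-s['ee_pos']),T.T@Rm.T)
E
```

```text
t 0.65 pos [ 0.2469 -0.5193  0.214 ] w 0.091 xaxis [ 0.429 -0.903  0.   ] z [-0. -0. -1.] q6 -0.02
tool mm [ -89.9 -440.4   63.9]
cam [ 0.30763589 -0.48950074  0.38529104] axis [-0.21844621 -0.10367418 -0.97032619] tcp px [257.73218282 229.90832639] below [257.45758347 206.29318451]
cam in tool [-0.00081537 -0.06765238 -0.1713389 ] [[ 9.99999976e-01 -1.81571788e-06 -2.18276596e-04]
 [ 5.45353394e-05  9.70332722e-01  2.41773459e-01]
 [ 2.11361931e-04 -2.41773465e-01  9.70332699e-01]]
```

Emit:
jog_arm:
  moves:
    - {"tx": -12, "ty": -60, "tz": 9}
    - {"tx": -24, "ty": -118, "tz": 18}
    - {"tx": -36, "ty": -176, "tz": 27}
    - {"tx": -48, "ty": -234, "tz": 36}
    - {"tx": -60, "ty": -292, "tz": 45}
    - {"tx": -71, "ty": -350, "tz": 54}
    - {"tx": -82, "ty": -405, "tz": 60}
    - {"tx": -90, "ty": -440, "tz": 64}

```text
validation failed for argument at $.mo...
```

Emit:
jog_arm:
  moves:
    - {"tx": 0}
    - {"tx": 0}
    - {"tx": 0}
    - {"tx": 0}

```text
validation failed for argument at $.mo...
```

Run:
```python
from h import *
delta([.606,-.249,.15]); 
C=cal('wrist'); f=r.grab_frame('wrist'); cv2.imwrite('pics/w1.png',cv2.resize(f,None,fx=1.5,fy=1.5)); print(proj('wrist',[.606,-.249,.02],C))
```

```text
t 0.65 pos [ 0.2469 -0.5193  0.214 ] w 0.091 xaxis [ 0.429 -0.903  0.   ] z [-0. -0. -1.] q6 -0.02
tool mm [ -89.9 -440.4   63.9]
[ 195.86663579 -114.96490759]
```

View pics/w1.png

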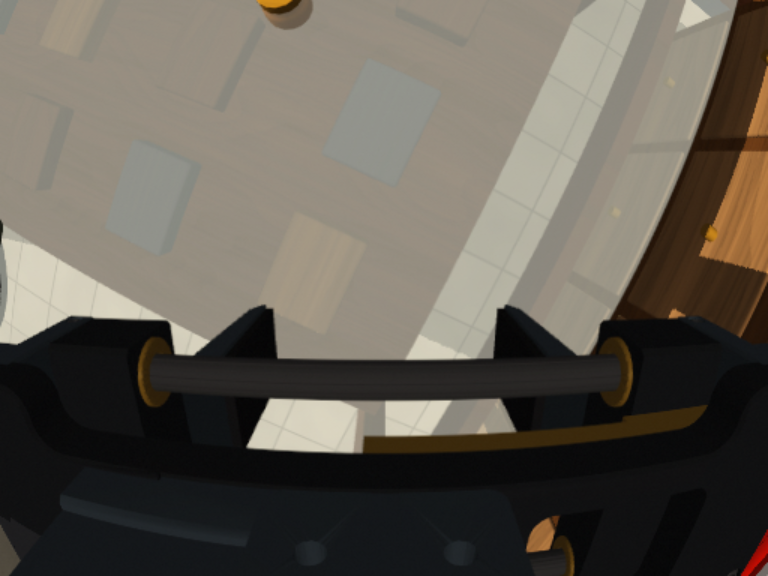

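Emit:
jog_arm:
  moves:
    - {"gripper": 91, "tx": -12, "ty": -60, "tz": 9, "yaw": 0}
    - {"gripper": 91, "tx": -24, "ty": -118, "tz": 18, "yaw": 0}
    - {"gripper": 91, "tx": -36, "ty": -176, "tz": 27, "yaw": 0}
    - {"gripper": 91, "tx": -48, "ty": -234, "tz": 36, "yaw": 0}
    - {"gripper": 91, "tx": -60, "ty": -292, "tz": 45, "yaw": 0}
    - {"gripper": 91, "tx": -71, "ty": -350, "tz": 54, "yaw": 0}
    - {"gripper": 91, "tx": -82, "ty": -405, "tz": 60, "yaw": 0}
    - {"gripper": 91, "tx": -90, "ty": -440, "tz": 64, "yaw": 0}

```text
time: 1.7
ee_pos: [0.6075, -0.2471, 0.1494]
eef_rot: [-2.657, 1.675, 0.0]
contact_force: [-0.0, 0.2, 0.2]
gripper_width: 0.0914
```

Run:
```python
from h import *
r.grab_frame('top')
delta([.606,-.249,.15]); 
C=cal('wrist'); f=r.grab_frame('wrist'); cv2.imwrite('pics/w2.png',cv2.resize(f,None,fx=1.5,fy=1.5)); print(proj('wrist',[.606,-.249,.02],C))
```

```text
t 1.75 pos [ 0.6104 -0.2445  0.1487] w 0.0909 xaxis [ 0.433 -0.902 -0.001] z [ 0.003  0.002 -1.   ] q6 0.72
tool mm [ 2.2  6.  -1.3]
[259.44906818 190.05684741]
```

View pics/w2.png

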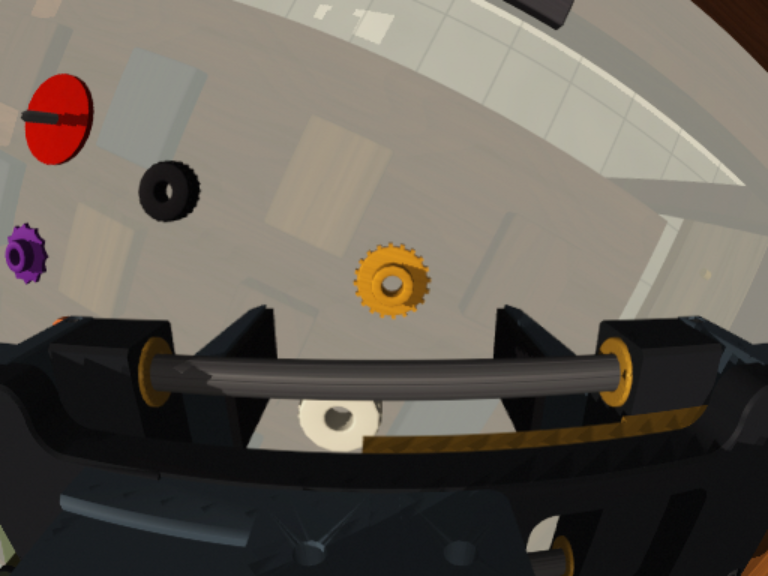

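Run:
```python
from h import *
C=cal('wrist'); f=r.grab_frame('wrist'); cv2.imwrite('pics/w3.png',cv2.resize(f[150:230,200:320],None,fx=6,fy=6,interpolation=cv2.INTER_CUBIC)); 
np.savez('c3.npz',K=np.array([C[0][k] for k in('fx','fy','cx','cy')]),R=C[1],t=C[2])
delta([.606,-.249,.15]);
```

```text
t 1.85 pos [ 0.6066 -0.2477  0.1492] w 0.0913 xaxis [ 0.432 -0.902 -0.001] z [-0.001  0.    -1.   ] q6 0.72
tool mm [ 0.9  1.  -0.8]
```

View pics/w3.png

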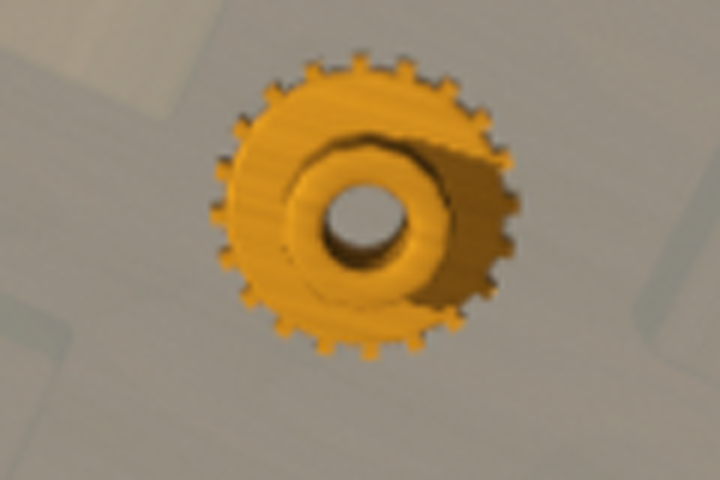

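```bash
cat >> h.py <<'E'
def ld(fn):
    z=np.load(fn); return (dict(zip(('fx','fy','cx','cy'),z['K'])),z['R'],z['t'])
def snap(name,box,k):
    C=cal('wrist'); f=r.grab_frame('wrist'); x0,x1,y0,y1=box
    cv2.imwrite(f'pics/{name}.png',cv2.resize(f[y0:y1,x0:x1],None,fx=k,fy=k,interpolation=cv2.INTER_CUBIC))
    np.savez(f'{name}.npz',K=np.array([C[0][q] for q in('fx','fy','cx','cy')]),R=C[1],t=C[2],box=np.array([x0,y0,k]))
def wpt(name,px,z):
    C=ld(name+'.npz'); x0,y0,k=np.load(name+'.npz')['box']
    uv=(x0+(px[0]+.5)/k-.5,y0+(px[1]+.5)/k-.5); return atz('wrist',uv,z,C)
E
python3 - <<'E'
from h import *
C=ld('c3.npz')
a=atz('wrist',(260.75,187.25),.02,C); b=atz('wrist',(260.4,183.9),.006,C);print(a,b,atz('wrist',(260.75,187.25),.0,C))
p=(a+b)/2
delta([p[0],p[1],.06]);d=delta([p[0],p[1],.009])
E
```

```text
[ 0.6066783  -0.25092796  0.02      ] [ 0.606976   -0.25056916  0.006     ] [ 0.60254456 -0.25322646  0.        ]
t 1.85 pos [ 0.6066 -0.2477  0.1492] w 0.0913 xaxis [ 0.432 -0.902 -0.001] z [-0.001  0.    -1.   ] q6 0.72
tool mm [ 2.9  1.  89.2]
t 1.85 pos [ 0.6066 -0.2477  0.1492] w 0.0913 xaxis [ 0.432 -0.902 -0.001] z [-0.001  0.    -1.   ] q6 0.72
tool mm [  2.9   0.9 140.2]
```

Emit:
jog_arm:
  moves:
    - {"gripper": 50, "tx": 3, "ty": 1, "tz": 40, "yaw": 0}
    - {"gripper": 50, "tx": 3, "ty": 1, "tz": 80, "yaw": 0}
    - {"gripper": 50, "tx": 3, "ty": 1, "tz": 110, "yaw": 0}
    - {"gripper": 50, "tx": 3, "ty": 1, "tz": 125, "yaw": 0}
    - {"gripper": 50, "tx": 3, "ty": 1, "tz": 135, "yaw": 0}
    - {"gripper": 50, "tx": 3, "ty": 1, "tz": 140, "yaw": 0}
    - {"gripper": 50, "tx": 3, "ty": 1, "tz": 140, "yaw": 0}
    - {"gripper": 50, "tx": 3, "ty": 1, "tz": 140, "yaw": 0}
  squeeze: 15

```text
time: 2.85
ee_pos: [0.6066, -0.2525, 0.0108]
eef_rot: [-2.656, 1.678, -0.003]
contact_force: [-0.6, -1.0, 0.2]
gripper_width: 0.0497
```

Emit:
jog_arm:
  moves:
    - {"gripper": 20, "tx": 0, "ty": 0, "tz": 0, "yaw": 0}
    - {"gripper": 20, "tx": 0, "ty": 0, "tz": 0, "yaw": 0}
    - {"gripper": 20, "tx": 0, "ty": 0, "tz": 0, "yaw": 0}
    - {"gripper": 20, "tx": 0, "ty": 0, "tz": 0, "yaw": 0}
    - {"gripper": 20, "tx": 0, "ty": 0, "tz": 0, "yaw": 0}
    - {"gripper": 20, "tx": 0, "ty": 0, "tz": 0, "yaw": 0}

```text
time: 3.6
ee_pos: [0.6061, -0.2523, 0.0102]
eef_rot: [-2.656, 1.678, -0.001]
contact_force: [0.9, 1.1, 2.5]
gripper_width: 0.0295
```

Run:
```python
from h import *
snap('w4',(100,420,100,300),2.4)
delta([.607,.2274,.15]);print(r.sense()['contact_force'])
```

```text
t 3.65 pos [ 0.6062 -0.2523  0.0102] w 0.0297 xaxis [ 0.429 -0.903  0.   ] z [ 0. -0. -1.] q6 0.72
tool mm [-432.8 -206.7 -139.9]
[-0.81073618  0.8869118   3.07880555]
```

View pics/w4.png

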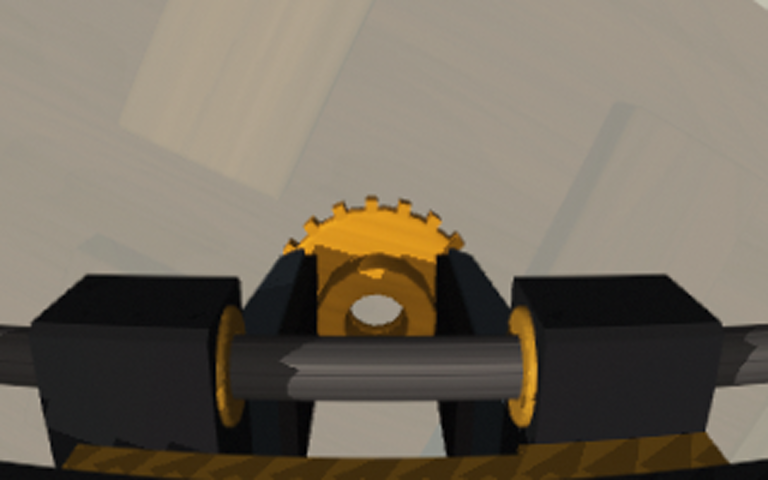

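Emit:
jog_arm:
  moves:
    - {"gripper": 20, "tx": 0, "ty": 0, "tz": -20, "yaw": 0}
    - {"gripper": 20, "tx": 0, "ty": 0, "tz": -60, "yaw": 0}
    - {"gripper": 20, "tx": 0, "ty": 0, "tz": -110, "yaw": 0}
    - {"gripper": 20, "tx": -30, "ty": -12, "tz": -130, "yaw": 0}
    - {"gripper": 20, "tx": -75, "ty": -30, "tz": -130, "yaw": 0}
    - {"gripper": 20, "tx": -125, "ty": -50, "tz": -130, "yaw": 0}
    - {"gripper": 20, "tx": -180, "ty": -70, "tz": -130, "yaw": 0}
    - {"gripper": 20, "tx": -235, "ty": -90, "tz": -130, "yaw": 0}
  squeeze: 25

```text
time: 4.65
ee_pos: [0.5858, 0.0002, 0.1394]
eef_rot: [2.655, -1.678, -0.001]
contact_force: [-0.0, 0.3, -0.6]
gripper_width: 0.0289
```

Emit:
jog_arm:
  moves:
    - {"gripper": 20, "tx": -50, "ty": -17, "tz": 0, "yaw": 0}
    - {"gripper": 20, "tx": -100, "ty": -34, "tz": 0, "yaw": 0}
    - {"gripper": 20, "tx": -145, "ty": -50, "tz": 0, "yaw": 0}
    - {"gripper": 20, "tx": -180, "ty": -60, "tz": 0, "yaw": 0}
    - {"gripper": 20, "tx": -198, "ty": -67, "tz": 0, "yaw": 0}
    - {"gripper": 20, "tx": -198, "ty": -67, "tz": 0, "yaw": 0}
    - {"gripper": 20, "tx": -198, "ty": -67, "tz": 0, "yaw": 0}

```text
time: 5.52
ee_pos: [0.562, 0.2049, 0.1397]
eef_rot: [2.654, -1.679, 0.0]
contact_force: [0.3, -0.3, -1.0]
gripper_width: 0.0285
```

Run:
```python
from h import *
delta([.607,.2274,.10])
snap('w5',(160,350,60,210),4)
delta([.607,.2274,.10]);print(proj('wrist',[.607,.2274,.052]),proj('wrist',[.607,.2274,.008]))
```

```text
t 5.525 pos [0.562  0.2049 0.1397] w 0.0285 xaxis [ 0.429 -0.903  0.001] z [-0.    -0.001 -1.   ] q6 1.46
tool mm [ -1.1 -50.3  39.7]
t 5.575 pos [0.5621 0.2048 0.1398] w 0.0293 xaxis [ 0.428 -0.904  0.001] z [-0.    -0.001 -1.   ] q6 1.46
tool mm [ -1.2 -50.3  39.8]
[255.90952333 138.00162853] [255.95803943 135.0957978 ]
```

View pics/w5.png

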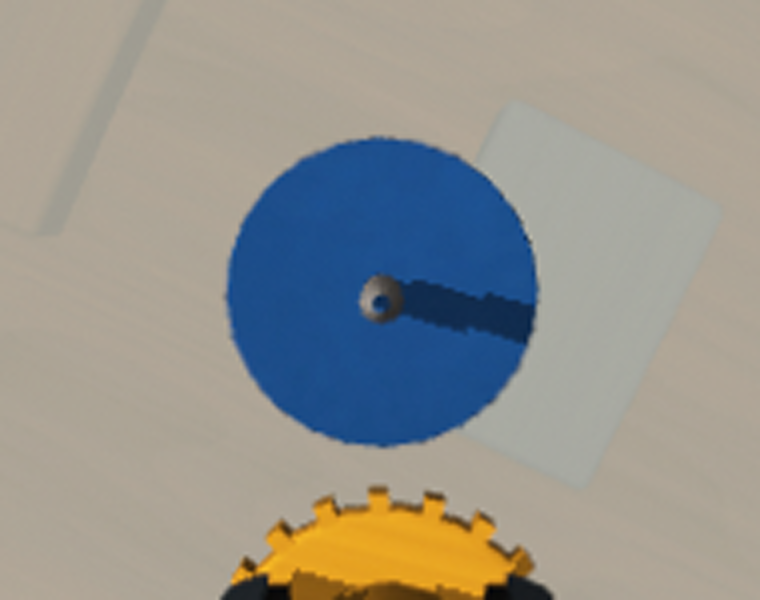

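```bash
cat >> h.py <<'E'
def intool(p,pos,rot): return R.from_rotvec(rot).as_matrix().T@(np.asarray(p)-pos)*1000
E
python3 - <<'E'
from h import *
print('tip',wpt('w5',(381,301),.052),'base',wpt('w5',(383,292),.008))
s=r.sense()
b=wpt('w4',(376,312),.02); print(b,'bore in tool',intool(b,np.array([.6062,-.2523,.0102]),[-2.656,1.678,0]))
e=wpt('w5',(378,487),.1355);print('tooth tip in tool',intool(e,s['ee_pos'],s['eef_rot']))
l=wpt('w5',(233,575),.1355);q=wpt('w5',(533,558),.1355);print(intool(l,s['ee_pos'],s['eef_rot']),intool(q,s['ee_pos'],s['eef_rot']))
E
```

```text
tip [0.60901456 0.22953059 0.052     ] base [0.60895172 0.22915454 0.008     ]
[ 0.60939741 -0.24976826  0.02      ] bore in tool [-0.91293013 -3.97425133 -9.80025451]
tooth tip in tool [ -2.37157526 -29.75950129   4.26818069]
[-24.82508957 -15.86518479   4.26204435] [ 21.47524026 -18.61569844   4.28968315]
```

Run:
```python
from h import *
d=delta([.609,.2294,.10]); print('move',d+[1,2,0])
```

```text
t 5.575 pos [0.5621 0.2048 0.1398] w 0.0293 xaxis [ 0.428 -0.904  0.001] z [-0.    -0.001 -1.   ] q6 1.46
tool mm [ -2.2 -52.9  39.8]
move [ -1.18764837 -50.94542995  39.75489496]
```

Emit:
jog_arm:
  moves:
    - {"gripper": 20, "tx": -1, "ty": -25, "tz": 0, "yaw": 0}
    - {"gripper": 20, "tx": -1, "ty": -51, "tz": 20, "yaw": 0}
    - {"gripper": 20, "tx": -1, "ty": -51, "tz": 50, "yaw": 0}
    - {"gripper": 20, "tx": -1, "ty": -51, "tz": 65, "yaw": 0}
    - {"gripper": 20, "tx": -1, "ty": -51, "tz": 72, "yaw": 0}
    - {"gripper": 20, "tx": -1, "ty": -51, "tz": 72, "yaw": 0}
    - {"gripper": 20, "tx": -1, "ty": -51, "tz": 72, "yaw": 0}

```text
time: 6.45
ee_pos: [0.6082, 0.2291, 0.0691]
eef_rot: [-2.654, 1.677, -0.002]
contact_force: [-0.1, -0.6, -0.7]
gripper_width: 0.0288
```

Run:
```python
from h import *
snap('w6',(190,320,140,240),6)
d=delta([.609,.2294,.10]); print(r.sense()['contact_force'])
```

```text
t 6.5 pos [0.6081 0.2292 0.0691] w 0.0292 xaxis [ 0.429 -0.903  0.   ] z [ 0.002  0.001 -1.   ] q6 1.47
tool mm [  0.2  -0.9 -30.9]
[-0.00502764  0.09972123 -0.69202112]
```

View pics/w6.png

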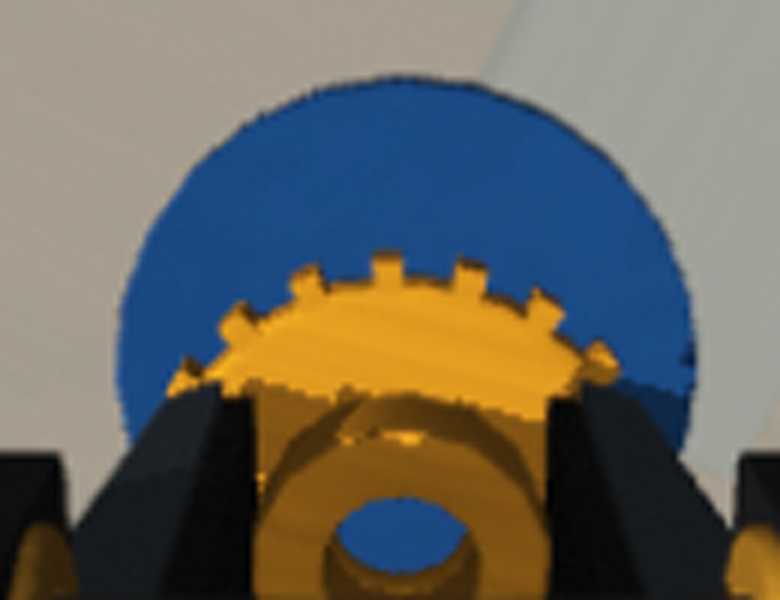

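Run:
```python
from h import *
s=r.sense(); f=lambda p:intool(p,s['ee_pos'],s['eef_rot']).round(2)
print('stand centre y',f(wpt('w6',(405,76),.008))+[0,40,0])
print('wheel', f(wpt('w6',(387,253),.0649)), 'sides',f(wpt('w6',(182,365),.0649)),f(wpt('w6',(610,350),.0649)))
print('hub top near edge bore', f(wpt('w6',(403,497),.0789)),'hub top far',f(wpt('w6',(403,435),.0789)))
```

```text
stand centre y [-0.22 -0.82 61.23]
wheel [ -2.15 -29.47   4.3 ] sides [-23.26 -17.73   4.27] [ 20.69 -19.32   4.29]
hub top near edge bore [-0.55 -8.52 -9.74] hub top far [ -0.55 -14.81  -9.73]
```

Emit:
jog_arm:
  moves:
    - {"gripper": 20, "tx": 0, "ty": 0, "tz": 8, "yaw": 0}
    - {"gripper": 20, "tx": 0, "ty": 0, "tz": 16, "yaw": 0}
    - {"gripper": 20, "tx": 0, "ty": 0, "tz": 24, "yaw": 0}
    - {"gripper": 20, "tx": 0, "ty": 0, "tz": 32, "yaw": 0}
    - {"gripper": 20, "tx": 0, "ty": 0, "tz": 40, "yaw": 0}
    - {"gripper": 20, "tx": 0, "ty": 0, "tz": 46, "yaw": 0}
    - {"gripper": 20, "tx": 0, "ty": 0, "tz": 50, "yaw": 0}
    - {"gripper": 20, "tx": 0, "ty": 0, "tz": 50, "yaw": 0}

```text
time: 7.5
ee_pos: [0.6076, 0.229, 0.0182]
eef_rot: [-2.656, 1.678, -0.0]
contact_force: [-0.9, -0.7, 0.2]
gripper_width: 0.0291
```

Emit:
jog_arm:
  moves:
    - {"gripper": 50, "tx": 0, "ty": 0, "tz": 0, "yaw": 0}
    - {"gripper": 50, "tx": 0, "ty": 0, "tz": 0, "yaw": 0}
    - {"gripper": 50, "tx": 0, "ty": 0, "tz": 0, "yaw": 0}
    - {"gripper": 50, "tx": 0, "ty": 0, "tz": -20, "yaw": 0}
    - {"gripper": 50, "tx": 0, "ty": 0, "tz": -60, "yaw": 0}
    - {"gripper": 50, "tx": 0, "ty": 0, "tz": -110, "yaw": 0}
    - {"gripper": 50, "tx": 0, "ty": 25, "tz": -130, "yaw": 0}
    - {"gripper": 50, "tx": 0, "ty": 25, "tz": -130, "yaw": 0}

```text
time: 8.5
ee_pos: [0.585, 0.2182, 0.1501]
eef_rot: [-2.653, 1.677, -0.004]
contact_force: [0.3, -0.4, -0.6]
gripper_width: 0.0501
```

Run:
```python
from h import *
snap('w7',(170,350,90,230),4)
d=delta([.437,-.006,.14]); print(proj('wrist',[.609,.2294,.028]))
```

```text
t 8.55 pos [0.5851 0.2183 0.1485] w 0.0502 xaxis [ 0.429 -0.903  0.   ] z [ 0.002  0.001 -1.   ] q6 1.47
tool mm [139.  230.    8.2]
[257.49224486 160.06257265]
```

View pics/w7.png

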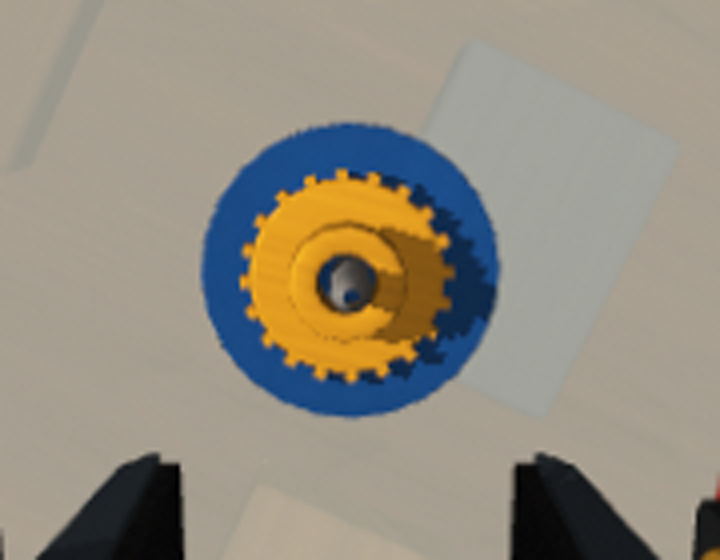

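The brass wheel is threaded (post inside the bore at crop px (348,285)), flat on the disc. Next is the collar.

Emit:
jog_arm:
  moves:
    - {"gripper": 60, "tx": 25, "ty": 41, "tz": 0, "yaw": 0}
    - {"gripper": 60, "tx": 50, "ty": 83, "tz": 0, "yaw": 0}
    - {"gripper": 60, "tx": 75, "ty": 124, "tz": 4, "yaw": 0}
    - {"gripper": 60, "tx": 100, "ty": 166, "tz": 8, "yaw": 0}
    - {"gripper": 60, "tx": 123, "ty": 204, "tz": 8, "yaw": 0}
    - {"gripper": 60, "tx": 139, "ty": 230, "tz": 8, "yaw": 0}
    - {"gripper": 60, "tx": 139, "ty": 230, "tz": 8, "yaw": 0}
    - {"gripper": 60, "tx": 139, "ty": 230, "tz": 8, "yaw": 0}

```text
time: 9.55
ee_pos: [0.4378, -0.0056, 0.1394]
eef_rot: [-2.655, 1.678, 0.0]
contact_force: [0.7, -0.1, 0.6]
gripper_width: 0.0601
```

Run:
```python
from h import *
snap('w8',(170,350,120,230),4)
d=delta([.437,-.006,.14])
```

```text
t 9.6 pos [ 0.4378 -0.0054  0.1395] w 0.0597 xaxis [ 0.43  -0.903 -0.   ] z [-0.  0. -1.] q6 1.09
tool mm [ 0.2  1.  -0.5]
```

View pics/w8.png

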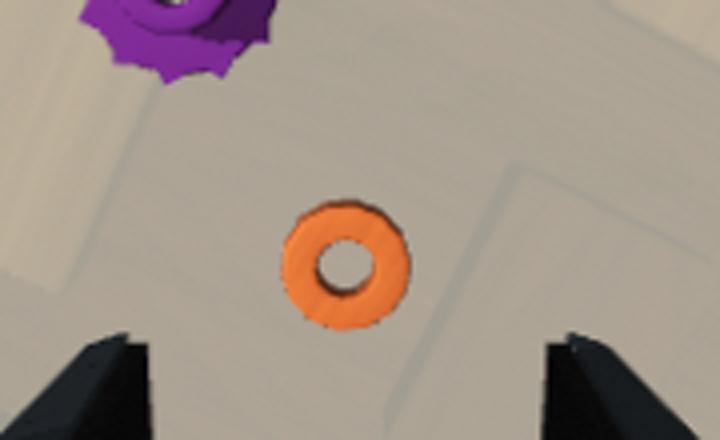

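Run:
```python
from h import *
a=wpt('w8',(346,267.5),.012);print(a, 'diam',wpt('w8',(411,267),.012)-wpt('w8',(282,267),.012))
d=delta([a[0],a[1],.003])
```

```text
[ 0.4351677 -0.0054773  0.012    ] diam [ 0.01429986 -0.03008296  0.        ]
t 9.6 pos [ 0.4378 -0.0054  0.1395] w 0.0597 xaxis [ 0.43  -0.903 -0.   ] z [-0.  0. -1.] q6 1.09
tool mm [ -1.    2.5 136.5]
```

Emit:
jog_arm:
  moves:
    - {"gripper": 55, "tx": -1, "ty": 2, "tz": 45, "yaw": 0}
    - {"gripper": 55, "tx": -1, "ty": 2, "tz": 85, "yaw": 0}
    - {"gripper": 55, "tx": -1, "ty": 2, "tz": 112, "yaw": 0}
    - {"gripper": 55, "tx": -1, "ty": 2, "tz": 127, "yaw": 0}
    - {"gripper": 55, "tx": -1, "ty": 2, "tz": 136, "yaw": 0}
    - {"gripper": 55, "tx": -1, "ty": 2, "tz": 136, "yaw": 0}
    - {"gripper": 55, "tx": -1, "ty": 2, "tz": 136, "yaw": 0}
  squeeze: 15

```text
time: 10.48
ee_pos: [0.4354, -0.0058, 0.0044]
eef_rot: [-2.656, 1.677, -0.002]
contact_force: [-0.1, 0.6, -0.7]
gripper_width: 0.0549
```

Emit:
jog_arm:
  moves:
    - {"gripper": 25, "tx": 0, "ty": 0, "tz": 0, "yaw": 0}
    - {"gripper": 25, "tx": 0, "ty": 0, "tz": 0, "yaw": 0}
    - {"gripper": 25, "tx": 0, "ty": 0, "tz": 0, "yaw": 0}
    - {"gripper": 25, "tx": 0, "ty": 0, "tz": 0, "yaw": 0}
    - {"gripper": 25, "tx": 0, "ty": 0, "tz": 0, "yaw": 0}
    - {"gripper": 25, "tx": 0, "ty": 0, "tz": 0, "yaw": 0}

```text
time: 11.22
ee_pos: [0.4349, -0.006, 0.0042]
eef_rot: [-2.656, 1.678, -0.001]
contact_force: [-0.1, -0.8, 5.9]
gripper_width: 0.0325
```

Emit:
jog_arm:
  moves:
    - {"gripper": 25, "tx": 0, "ty": 0, "tz": 0, "yaw": 0}
    - {"gripper": 25, "tx": 0, "ty": 0, "tz": -20, "yaw": 0}
    - {"gripper": 25, "tx": 0, "ty": 0, "tz": -70, "yaw": 0}
    - {"gripper": 25, "tx": 0, "ty": 0, "tz": -120, "yaw": 0}
    - {"gripper": 25, "tx": 0, "ty": 0, "tz": -137, "yaw": 0}
    - {"gripper": 25, "tx": 0, "ty": 0, "tz": -137, "yaw": 0}
  squeeze: 25

```text
time: 11.98
ee_pos: [0.4353, -0.006, 0.1417]
eef_rot: [-2.655, 1.677, -0.004]
contact_force: [0.0, -0.2, -0.9]
gripper_width: 0.0326
```

Run:
```python
from h import *
snap('w9',(190,320,160,240),6)
d=delta([.609,.2294,.14]); d=delta([.609-.036,.2294-.017,.14])
```

```text
t 12.025 pos [ 0.4343 -0.0059  0.1406] w 0.0327 xaxis [ 0.429 -0.903 -0.   ] z [-0. -0. -1.] q6 1.09
tool mm [-137.5 -258.8    0.5]
t 12.025 pos [ 0.4343 -0.0059  0.1406] w 0.0327 xaxis [ 0.429 -0.903 -0.   ] z [-0. -0. -1.] q6 1.09
tool mm [-137.6 -219.     0.5]
```

View pics/w9.png

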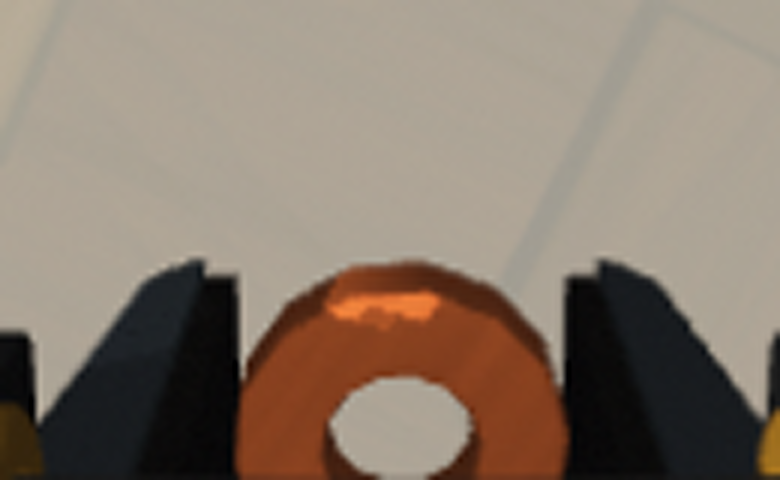

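Run:
```python
from h import *
s=r.sense(); f=lambda p:intool(p,s['ee_pos'],s['eef_rot']).round(2)
z=s['ee_pos'][2]+.0078
print('borefront',f(wpt('w9',(402,377),z)),'bottom front rim',f(wpt('w9',(402,263),z-.012)), 'top front rim',f(wpt('w9',(402,290),z)))
```

```text
borefront [-0.29 -8.2  -7.8 ] bottom front rim [ -0.27 -16.36   4.2 ] top front rim [ -0.29 -17.15  -7.8 ]
```

Emit:
jog_arm:
  moves:
    - {"gripper": 25, "tx": -29, "ty": -46, "tz": 0, "yaw": 0}
    - {"gripper": 25, "tx": -58, "ty": -92, "tz": 0, "yaw": 0}
    - {"gripper": 25, "tx": -85, "ty": -136, "tz": 0, "yaw": 0}
    - {"gripper": 25, "tx": -111, "ty": -177, "tz": 0, "yaw": 0}
    - {"gripper": 25, "tx": -128, "ty": -205, "tz": 0, "yaw": 0}
    - {"gripper": 25, "tx": -138, "ty": -219, "tz": 0, "yaw": 0}
    - {"gripper": 25, "tx": -138, "ty": -219, "tz": 0, "yaw": 0}
    - {"gripper": 25, "tx": -138, "ty": -219, "tz": 0, "yaw": 0}

```text
time: 13.02
ee_pos: [0.5722, 0.2115, 0.1404]
eef_rot: [2.654, -1.678, -0.001]
contact_force: [-0.1, -0.8, 0.1]
gripper_width: 0.0327
```

Run:
```python
from h import *
d=delta([.609,.2294,.14])
snap('w10',(190,320,110,240),5)
d=delta([.609,.2294,.14])
```

```text
t 13.025 pos [0.5722 0.2115 0.1404] w 0.0327 xaxis [ 0.429 -0.903  0.   ] z [-0.002 -0.001 -1.   ] q6 1.46
tool mm [ -0.4 -40.9   0.3]
t 13.075 pos [0.5724 0.2115 0.1407] w 0.0326 xaxis [ 0.429 -0.904  0.   ] z [-0.001 -0.001 -1.   ] q6 1.46
tool mm [ -0.5 -40.8   0.6]
```

View pics/w10.png

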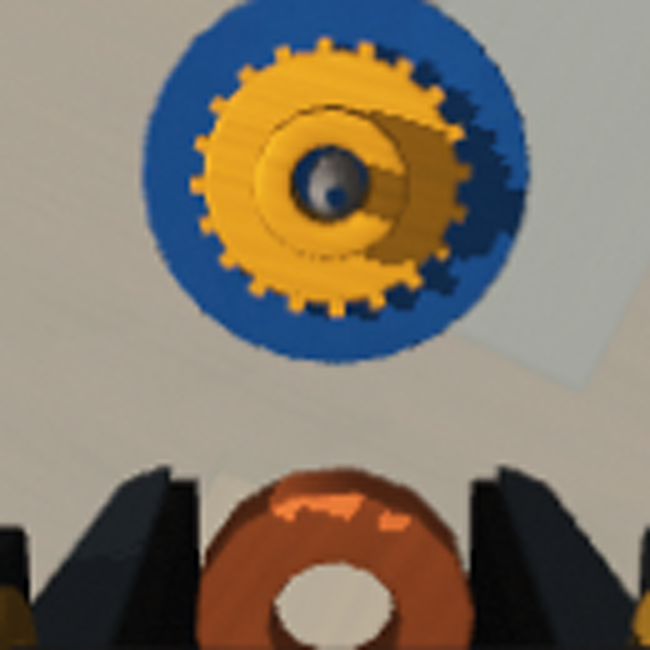

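Run:
```python
from h import *
a=wpt('w10',(337,192),.052); print(a, 'hub',wpt('w10',(332,183),.028))
d=delta([a[0],a[1],.14]); d=delta([.609,.2294,.0332])
```

```text
[0.60936433 0.22946382 0.052     ] hub [0.60830802 0.22996138 0.028     ]
t 13.075 pos [0.5724 0.2115 0.1407] w 0.0326 xaxis [ 0.429 -0.904  0.   ] z [-0.001 -0.001 -1.   ] q6 1.46
tool mm [ -0.4 -41.1   0.6]
t 13.075 pos [0.5724 0.2115 0.1407] w 0.0326 xaxis [ 0.429 -0.904  0.   ] z [-0.001 -0.001 -1.   ] q6 1.46
tool mm [ -0.5 -40.9 107.4]
```

Emit:
jog_arm:
  moves:
    - {"gripper": 25, "tx": 0, "ty": -30, "tz": 0, "yaw": 0}
    - {"gripper": 25, "tx": 0, "ty": -41, "tz": 20, "yaw": 0}
    - {"gripper": 25, "tx": 0, "ty": -41, "tz": 50, "yaw": 0}
    - {"gripper": 25, "tx": 0, "ty": -41, "tz": 65, "yaw": 0}
    - {"gripper": 25, "tx": 0, "ty": -41, "tz": 73, "yaw": 0}
    - {"gripper": 25, "tx": 0, "ty": -41, "tz": 78, "yaw": 0}
    - {"gripper": 25, "tx": 0, "ty": -41, "tz": 78, "yaw": 0}
    - {"gripper": 25, "tx": 0, "ty": -41, "tz": 78, "yaw": 0}

```text
time: 14.08
ee_pos: [0.6107, 0.2305, 0.0637]
eef_rot: [-2.655, 1.677, -0.002]
contact_force: [-1.0, 0.1, -1.2]
gripper_width: 0.0324
```

Run:
```python
from h import *
d=delta([.6092,.2295,.0332]); snap('w11',(190,320,110,240),5)
```

```text
t 14.075 pos [0.6107 0.2305 0.0637] w 0.0324 xaxis [ 0.429 -0.903  0.   ] z [ 0.002  0.    -1.   ] q6 1.47
tool mm [ 0.2  1.8 30.5]
```

View pics/w11.png

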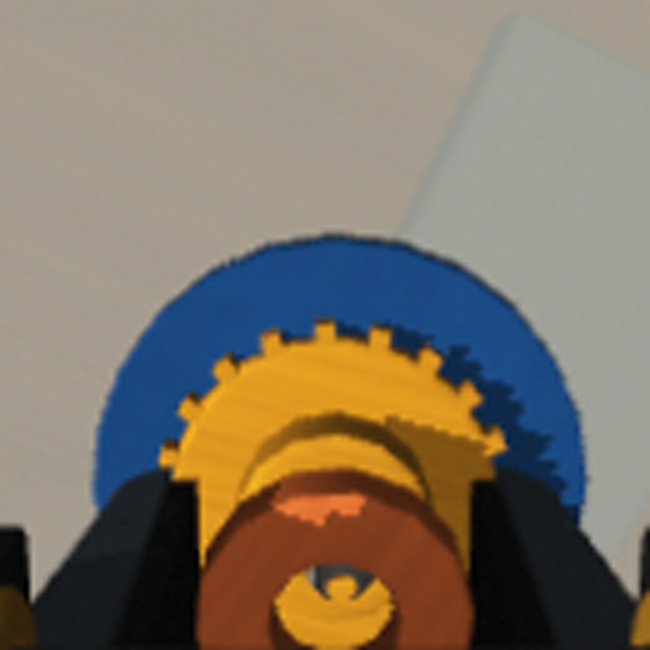

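Emit:
jog_arm:
  moves:
    - {"gripper": 25, "tx": 0, "ty": 1.5, "tz": 2, "yaw": 0}
    - {"gripper": 25, "tx": 0, "ty": 1.5, "tz": 6, "yaw": 0}
    - {"gripper": 25, "tx": 0, "ty": 1.5, "tz": 12, "yaw": 0}
    - {"gripper": 25, "tx": 0, "ty": 1.5, "tz": 18, "yaw": 0}
    - {"gripper": 25, "tx": 0, "ty": 1.5, "tz": 24, "yaw": 0}
    - {"gripper": 25, "tx": 0, "ty": 1.5, "tz": 28, "yaw": 0}
    - {"gripper": 25, "tx": 0, "ty": 1.5, "tz": 30.5, "yaw": 0}
    - {"gripper": 25, "tx": 0, "ty": 1.5, "tz": 30.5, "yaw": 0}

```text
time: 15.12
ee_pos: [0.609, 0.2297, 0.0325]
eef_rot: [-2.656, 1.678, -0.001]
contact_force: [-0.2, 0.1, -0.9]
gripper_width: 0.0329
```

Run:
```python
from h import *
d=delta([.6092,.2295,.0332]); print(r.sense()['contact_force'])
```

```text
t 15.125 pos [0.609  0.2297 0.0325] w 0.0329 xaxis [ 0.429 -0.903  0.   ] z [ 0.  0. -1.] q6 1.47
tool mm [ 0.3 -0.1 -0.7]
[-0.20047034  0.12310634 -0.86376285]
```

Release, lift, step back and check.

Emit:
jog_arm:
  moves:
    - {"gripper": 55, "tx": 0, "ty": 0, "tz": 0, "yaw": 0}
    - {"gripper": 55, "tx": 0, "ty": 0, "tz": 0, "yaw": 0}
    - {"gripper": 55, "tx": 0, "ty": 0, "tz": 0, "yaw": 0}
    - {"gripper": 60, "tx": 0, "ty": 0, "tz": -20, "yaw": 0}
    - {"gripper": 60, "tx": 0, "ty": 0, "tz": -60, "yaw": 0}
    - {"gripper": 60, "tx": 0, "ty": 10, "tz": -100, "yaw": 0}
    - {"gripper": 60, "tx": 0, "ty": 25, "tz": -115, "yaw": 0}
    - {"gripper": 60, "tx": 0, "ty": 25, "tz": -115, "yaw": 0}

```text
time: 16.12
ee_pos: [0.5855, 0.2185, 0.148]
eef_rot: [-2.655, 1.678, -0.001]
contact_force: [-0.0, -0.4, -0.7]
gripper_width: 0.0599
```

Run:
```python
from h import *
snap('w12',(170,350,90,230),4)
d=delta([.600,-.0725,.14]); d=delta([.480,.155,.14])
```

```text
t 16.175 pos [0.5854 0.2185 0.1468] w 0.0599 xaxis [ 0.429 -0.903 -0.   ] z [-0.001 -0.    -1.   ] q6 1.47
tool mm [269.1 111.7   6.9]
t 16.175 pos [0.5854 0.2185 0.1468] w 0.0599 xaxis [ 0.429 -0.903 -0.   ] z [-0.001 -0.    -1.   ] q6 1.47
tool mm [ 12.2 122.5   6.9]
```

View pics/w12.png

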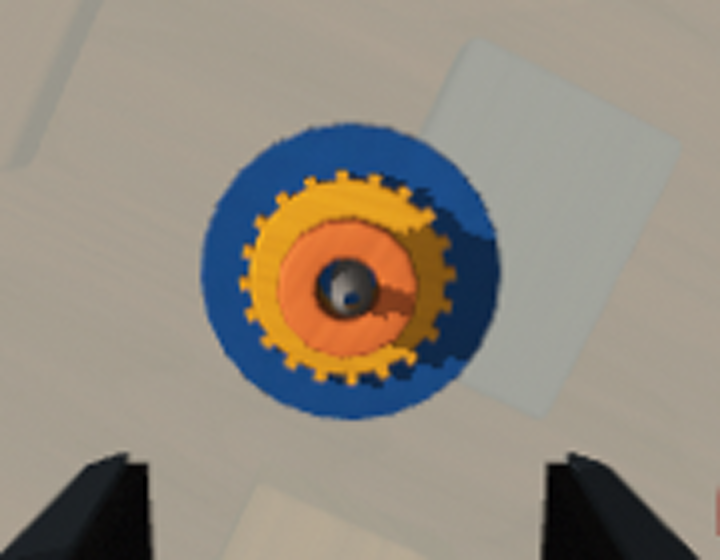

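Collar is seated (post inside its bore at (347,289)). Now the black knob.

Emit:
jog_arm:
  moves:
    - {"gripper": 65, "tx": 50, "ty": 21, "tz": 0, "yaw": 0}
    - {"gripper": 65, "tx": 100, "ty": 42, "tz": 0, "yaw": 0}
    - {"gripper": 65, "tx": 150, "ty": 63, "tz": 0, "yaw": 0}
    - {"gripper": 65, "tx": 200, "ty": 84, "tz": 3, "yaw": 0}
    - {"gripper": 65, "tx": 245, "ty": 102, "tz": 7, "yaw": 0}
    - {"gripper": 65, "tx": 269, "ty": 112, "tz": 7, "yaw": 0}
    - {"gripper": 65, "tx": 269, "ty": 112, "tz": 7, "yaw": 0}
    - {"gripper": 65, "tx": 269, "ty": 112, "tz": 7, "yaw": 0}

```text
time: 17.18
ee_pos: [0.6001, -0.0713, 0.1391]
eef_rot: [2.656, -1.678, -0.004]
contact_force: [-0.1, 0.2, 0.5]
gripper_width: 0.0651
```

Run:
```python
from h import *
d=delta([.600,-.0725,.14]);snap('w13',(170,350,120,230),4)
```

```text
t 17.175 pos [ 0.6001 -0.0713  0.1391] w 0.0651 xaxis [ 0.429 -0.903 -0.002] z [-0.002  0.001 -1.   ] q6 0.99
tool mm [ 1.   0.6 -0.9]
```

View pics/w13.png

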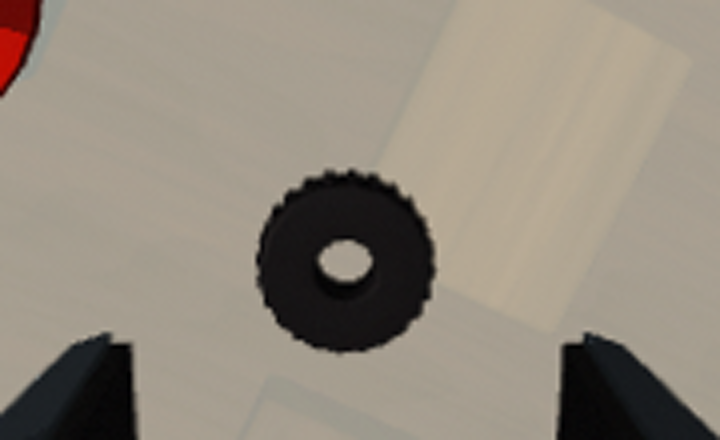

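Run:
```python
from h import *
a=wpt('w13',(346,268.5),.022);print(a, 'diam',np.linalg.norm(wpt('w13',(434,267),.022)-wpt('w13',(257,267),.022)))
d=delta([a[0],a[1],.004])
```

```text
[ 0.59926417 -0.07025693  0.022     ] diam 0.04416231596493456
t 17.225 pos [ 0.6003 -0.071   0.1395] w 0.0648 xaxis [ 0.43  -0.903 -0.001] z [-0.002  0.001 -1.   ] q6 0.99
tool mm [ -0.9   0.5 135.5]
```

Emit:
jog_arm:
  moves:
    - {"gripper": 65, "tx": -1, "ty": 0.5, "tz": 45, "yaw": 0}
    - {"gripper": 65, "tx": -1, "ty": 0.5, "tz": 85, "yaw": 0}
    - {"gripper": 65, "tx": -1, "ty": 0.5, "tz": 110, "yaw": 0}
    - {"gripper": 65, "tx": -1, "ty": 0.5, "tz": 125, "yaw": 0}
    - {"gripper": 65, "tx": -1, "ty": 0.5, "tz": 133, "yaw": 0}
    - {"gripper": 65, "tx": -1, "ty": 0.5, "tz": 133, "yaw": 0}
    - {"gripper": 65, "tx": -1, "ty": 0.5, "tz": 133, "yaw": 0}
  squeeze: 15

```text
time: 18.1
ee_pos: [0.6006, -0.0715, 0.0085]
eef_rot: [-2.655, 1.678, -0.003]
contact_force: [0.0, 0.3, 0.5]
gripper_width: 0.0652
```

Emit:
jog_arm:
  moves:
    - {"gripper": 35, "tx": 0, "ty": 0, "tz": 0, "yaw": 0}
    - {"gripper": 35, "tx": 0, "ty": 0, "tz": 0, "yaw": 0}
    - {"gripper": 35, "tx": 0, "ty": 0, "tz": 0, "yaw": 0}
    - {"gripper": 35, "tx": 0, "ty": 0, "tz": 0, "yaw": 0}
    - {"gripper": 35, "tx": 0, "ty": 0, "tz": 0, "yaw": 0}
    - {"gripper": 35, "tx": 0, "ty": 0, "tz": 0, "yaw": 0}

```text
time: 18.85
ee_pos: [0.5999, -0.0715, 0.0078]
eef_rot: [-2.656, 1.678, -0.001]
contact_force: [-0.5, 0.0, 4.4]
gripper_width: 0.0427
```

Emit:
jog_arm:
  moves:
    - {"gripper": 35, "tx": 0, "ty": 0, "tz": 0, "yaw": 0}
    - {"gripper": 35, "tx": 0, "ty": 0, "tz": -20, "yaw": 0}
    - {"gripper": 35, "tx": 0, "ty": 0, "tz": -70, "yaw": 0}
    - {"gripper": 35, "tx": 0, "ty": 0, "tz": -120, "yaw": 0}
    - {"gripper": 35, "tx": 0, "ty": 0, "tz": -134, "yaw": 0}
    - {"gripper": 35, "tx": 0, "ty": 0, "tz": -134, "yaw": 0}
    - {"gripper": 35, "tx": 0, "ty": 0, "tz": -134, "yaw": 0}
  squeeze: 25

```text
time: 19.73
ee_pos: [0.5984, -0.0712, 0.1392]
eef_rot: [2.654, -1.677, -0.006]
contact_force: [-0.1, 0.2, -1.4]
gripper_width: 0.0427
```

Run:
```python
from h import *
snap('w14',(190,320,160,240),6)
d=delta([.609,.2295,.14]); d=delta([.609-.036,.2295-.017,.15])
```

```text
t 19.775 pos [ 0.5985 -0.0712  0.1391] w 0.0429 xaxis [ 0.429 -0.903 -0.002] z [-0.004  0.001 -1.   ] q6 0.99
tool mm [-267.1 -138.7   -0.8]
t 19.775 pos [ 0.5985 -0.0712  0.1391] w 0.0429 xaxis [ 0.429 -0.903 -0.002] z [-0.004  0.001 -1.   ] q6 0.99
tool mm [-267.2  -98.8  -10.6]
```

View pics/w14.png

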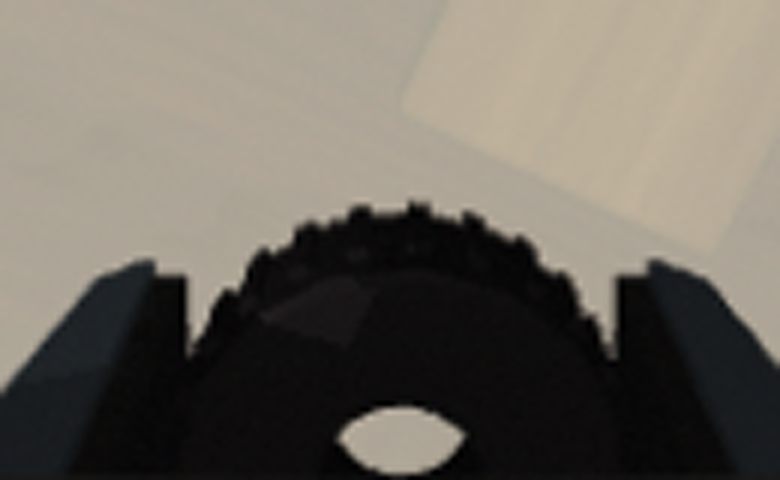

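Run:
```python
from h import *
s=r.sense(); f=lambda p:intool(p,s['ee_pos'],s['eef_rot']).round(2)
z=s['ee_pos'][2]
print('borefront',f(wpt('w14',(402,406),z+.0142)),'bottom front',f(wpt('w14',(418,203),z-.0078)), 'top front rim',f(wpt('w14',(402,268),z+.0142)))
```

```text
borefront [ -0.76  -7.19 -14.22] bottom front [  0.91 -21.26   7.72] top front rim [ -0.77 -20.79 -14.27]
```

Emit:
jog_arm:
  moves:
    - {"gripper": 35, "tx": -50, "ty": -18, "tz": 0, "yaw": 0}
    - {"gripper": 35, "tx": -100, "ty": -37, "tz": -5, "yaw": 0}
    - {"gripper": 35, "tx": -150, "ty": -55, "tz": -10, "yaw": 0}
    - {"gripper": 35, "tx": -200, "ty": -74, "tz": -10, "yaw": 0}
    - {"gripper": 35, "tx": -245, "ty": -91, "tz": -10, "yaw": 0}
    - {"gripper": 35, "tx": -267, "ty": -99, "tz": -10, "yaw": 0}
    - {"gripper": 35, "tx": -267, "ty": -99, "tz": -10, "yaw": 0}
    - {"gripper": 35, "tx": -267, "ty": -99, "tz": -10, "yaw": 0}

```text
time: 20.78
ee_pos: [0.5745, 0.2109, 0.1508]
eef_rot: [2.654, -1.678, -0.0]
contact_force: [-0.3, -0.3, -0.8]
gripper_width: 0.0427
```

Run:
```python
from h import *
snap('w15',(190,320,110,240),5)
d=delta([.6092,.2295,.0475])
```

```text
t 20.825 pos [0.5746 0.2107 0.151 ] w 0.0427 xaxis [ 0.428 -0.904  0.001] z [-0.001 -0.001 -1.   ] q6 1.46
tool mm [ -2.3 -39.4 103.5]
```

View pics/w15.png

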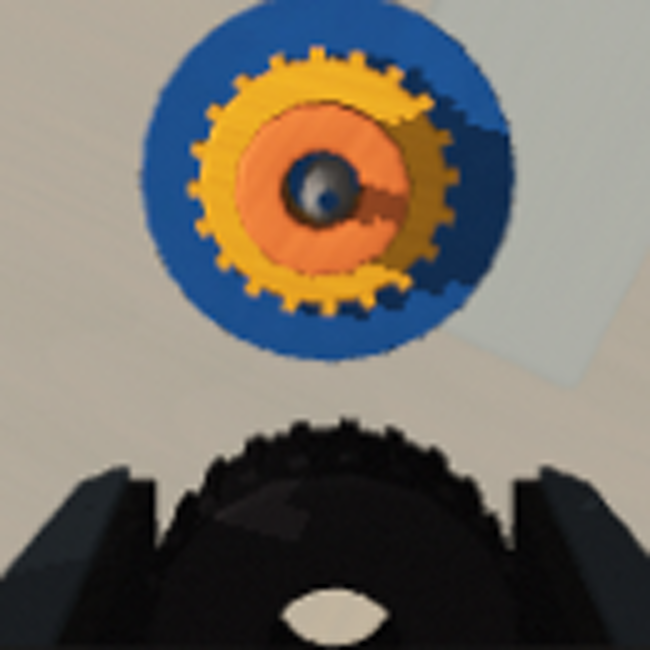

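Emit:
jog_arm:
  moves:
    - {"gripper": 35, "tx": -2, "ty": -25, "tz": 0, "yaw": 0}
    - {"gripper": 35, "tx": -2, "ty": -40, "tz": 20, "yaw": 0}
    - {"gripper": 35, "tx": -2, "ty": -40, "tz": 50, "yaw": 0}
    - {"gripper": 35, "tx": -2, "ty": -40, "tz": 70, "yaw": 0}
    - {"gripper": 35, "tx": -2, "ty": -40, "tz": 82, "yaw": 0}
    - {"gripper": 35, "tx": -2, "ty": -40, "tz": 85, "yaw": 0}
    - {"gripper": 35, "tx": -2, "ty": -40, "tz": 85, "yaw": 0}
    - {"gripper": 35, "tx": -2, "ty": -40, "tz": 85, "yaw": 0}

```text
time: 21.82
ee_pos: [0.6104, 0.2313, 0.0674]
eef_rot: [-2.655, 1.677, -0.002]
contact_force: [-0.5, 0.2, -0.9]
gripper_width: 0.0427
```

Run:
```python
from h import *
print(wpt('w15',(326,197),.052));
d=delta([.6092,.2295,.0478]); snap('w16',(190,320,110,240),5)
```

```text
[0.60903576 0.22976756 0.052     ]
t 21.825 pos [0.6104 0.2313 0.0674] w 0.0427 xaxis [ 0.429 -0.903  0.   ] z [ 0.002  0.001 -1.   ] q6 1.47
tool mm [ 1.1  1.9 19.6]
```

View pics/w16.png

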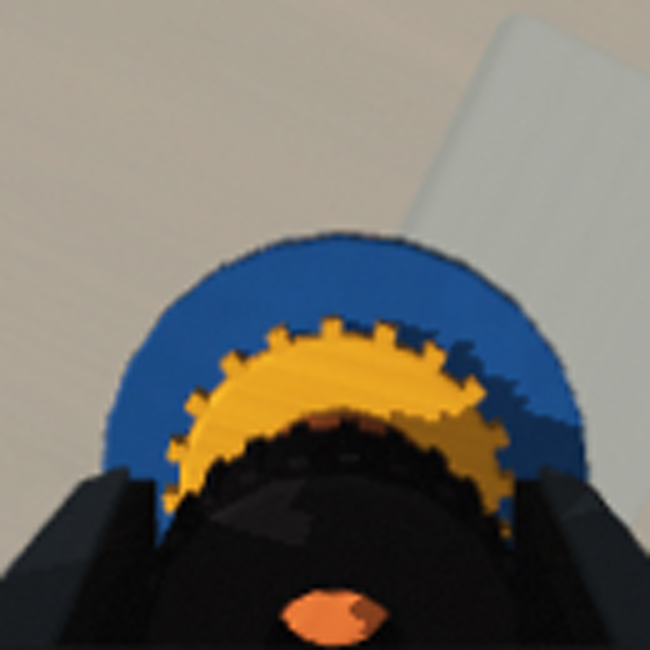

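Emit:
jog_arm:
  moves:
    - {"gripper": 35, "tx": 1, "ty": 1.5, "tz": 1, "yaw": 0}
    - {"gripper": 35, "tx": 1, "ty": 1.5, "tz": 3, "yaw": 0}
    - {"gripper": 35, "tx": 1, "ty": 1.5, "tz": 6, "yaw": 0}
    - {"gripper": 35, "tx": 1, "ty": 1.5, "tz": 10, "yaw": 0}
    - {"gripper": 35, "tx": 1, "ty": 1.5, "tz": 14, "yaw": 0}
    - {"gripper": 35, "tx": 1, "ty": 1.5, "tz": 17, "yaw": 0}
    - {"gripper": 35, "tx": 1, "ty": 1.5, "tz": 19, "yaw": 0}
    - {"gripper": 35, "tx": 1, "ty": 1.5, "tz": 19, "yaw": 0}

```text
time: 22.88
ee_pos: [0.6088, 0.2296, 0.0478]
eef_rot: [2.656, -1.678, -0.0]
contact_force: [-1.7, -1.0, 2.1]
gripper_width: 0.0428
```

Run:
```python
from h import *
d=delta([.6092,.2295,.0478]); print(r.sense()['contact_force'])
```

```text
t 22.875 pos [0.6088 0.2296 0.0478] w 0.0428 xaxis [ 0.429 -0.903  0.   ] z [-0. -0. -1.] q6 1.47
tool mm [ 0.3 -0.3  0. ]
[-1.69869667 -1.04218774  2.09929804]
```

Emit:
jog_arm:
  moves:
    - {"gripper": 65, "tx": 0, "ty": 0, "tz": 0, "yaw": 0}
    - {"gripper": 65, "tx": 0, "ty": 0, "tz": 0, "yaw": 0}
    - {"gripper": 65, "tx": 0, "ty": 0, "tz": 0, "yaw": 0}
    - {"gripper": 65, "tx": 0, "ty": 0, "tz": -20, "yaw": 0}
    - {"gripper": 65, "tx": 0, "ty": 0, "tz": -60, "yaw": 0}
    - {"gripper": 65, "tx": 0, "ty": 10, "tz": -90, "yaw": 0}
    - {"gripper": 65, "tx": 0, "ty": 25, "tz": -100, "yaw": 0}
    - {"gripper": 65, "tx": 0, "ty": 25, "tz": -100, "yaw": 0}

```text
time: 23.88
ee_pos: [0.5852, 0.2184, 0.1475]
eef_rot: [2.655, -1.678, -0.0]
contact_force: [-0.0, -0.3, -0.0]
gripper_width: 0.0652
```

Run:
```python
from h import *
snap('w17',(170,350,90,230),4)
d=delta([.480,.154,.14])
```

```text
t 23.925 pos [0.5854 0.2185 0.1467] w 0.0649 xaxis [ 0.429 -0.903 -0.   ] z [-0.001 -0.    -1.   ] q6 1.47
tool mm [ 13.  122.9   6.8]
```

View pics/w17.png

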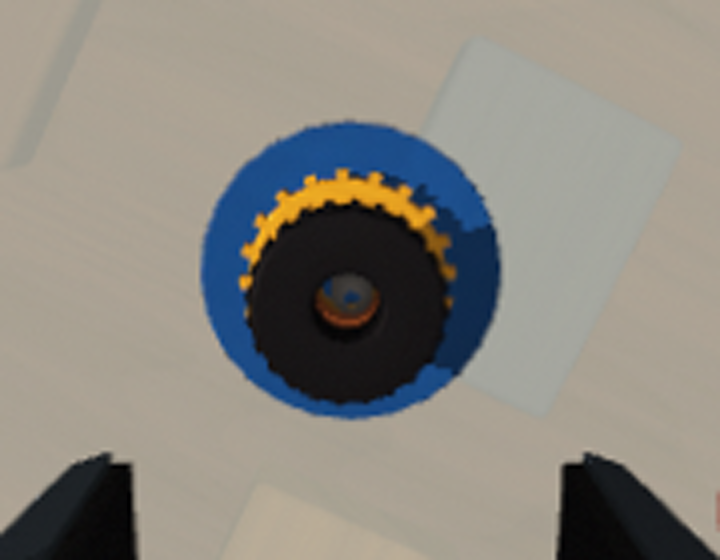

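Run:
```python
from h import *
for z in (.062,.074): print(wpt('w17',(348,306),z),np.linalg.norm(wpt('w17',(450,300),z)-wpt('w17',(248,300),z)))
print('tip',wpt('w17',(352,298),.052))
s=r.grab_frame('scene');cv2.imwrite('pics/s3.png',cv2.resize(s[200:330,240:370],None,fx=5,fy=5,interpolation=cv2.INTER_CUBIC))
```

```text
[0.60819902 0.23007239 0.062     ] 0.044206551868706555
[0.60996566 0.23092165 0.074     ] 0.042140756589521586
tip [0.60877853 0.22933583 0.052     ]
```

View pics/s3.png

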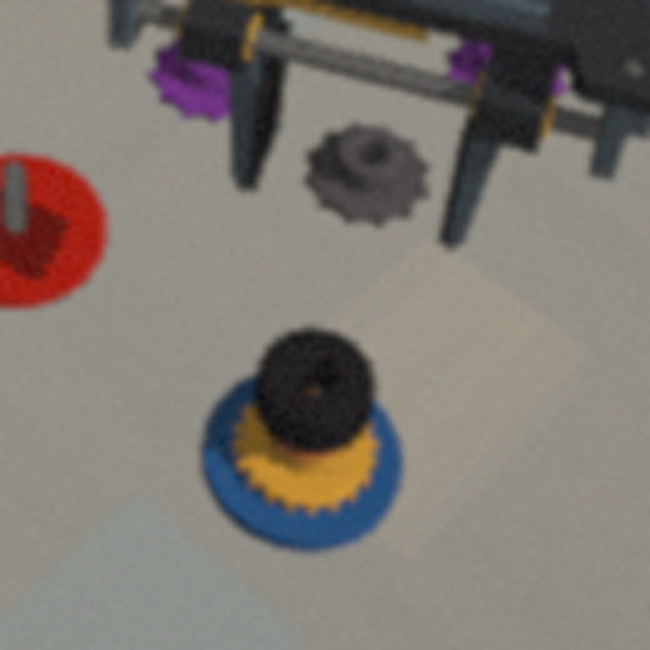

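Blue stack is right: knob's apparent diameter is 44.2 mm at z = 62 mm, as expected. Now the steel wheel (dark grey, not either purple one).

Emit:
jog_arm:
  moves:
    - {"gripper": 55, "tx": 4, "ty": 40, "tz": 0, "yaw": 0}
    - {"gripper": 55, "tx": 9, "ty": 85, "tz": 4, "yaw": 0}
    - {"gripper": 55, "tx": 13, "ty": 115, "tz": 7, "yaw": 0}
    - {"gripper": 55, "tx": 13, "ty": 123, "tz": 7, "yaw": 0}
    - {"gripper": 55, "tx": 13, "ty": 123, "tz": 7, "yaw": 0}
    - {"gripper": 55, "tx": 13, "ty": 123, "tz": 7, "yaw": 0}

```text
time: 24.72
ee_pos: [0.4822, 0.1551, 0.1404]
eef_rot: [-2.655, 1.677, -0.001]
contact_force: [-0.5, 0.8, 0.2]
gripper_width: 0.055
```

Run:
```python
from h import *
snap('w18',(170,350,120,230),4)
d=delta([.480,.154,.14])
```

```text
t 24.775 pos [0.4821 0.155  0.1403] w 0.0553 xaxis [ 0.43  -0.903  0.   ] z [ 0.001  0.    -1.   ] q6 1.42
tool mm [0.  2.3 0.3]
```

View pics/w18.png

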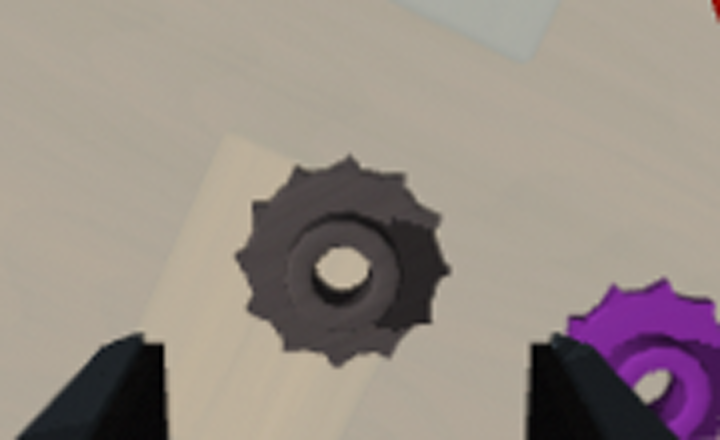

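Run:
```python
from h import *
a=wpt('w18',(343,275),.02);b=wpt('w18',(343,261),.006);print(a,b)
p=(a*2+b)/3
d=delta([p[0],p[1],.010])
```

```text
[0.47914452 0.15568397 0.02      ] [0.47952179 0.15591452 0.006     ]
t 24.775 pos [0.4821 0.155  0.1403] w 0.0553 xaxis [ 0.43  -0.903  0.   ] z [ 0.001  0.    -1.   ] q6 1.42
tool mm [ -1.9   2.3 130.3]
```

Emit:
jog_arm:
  moves:
    - {"gripper": 48, "tx": -2, "ty": 2, "tz": 40, "yaw": 0}
    - {"gripper": 48, "tx": -2, "ty": 2, "tz": 80, "yaw": 0}
    - {"gripper": 48, "tx": -2, "ty": 2, "tz": 105, "yaw": 0}
    - {"gripper": 48, "tx": -2, "ty": 2, "tz": 120, "yaw": 0}
    - {"gripper": 48, "tx": -2, "ty": 2, "tz": 128, "yaw": 0}
    - {"gripper": 48, "tx": -2, "ty": 2, "tz": 130, "yaw": 0}
    - {"gripper": 48, "tx": -2, "ty": 2, "tz": 130, "yaw": 0}
    - {"gripper": 48, "tx": -2, "ty": 2, "tz": 130, "yaw": 0}
  squeeze: 15

```text
time: 25.78
ee_pos: [0.4787, 0.1555, 0.0111]
eef_rot: [-2.655, 1.678, -0.002]
contact_force: [-0.3, -0.7, -0.3]
gripper_width: 0.0482
```

Emit:
jog_arm:
  moves:
    - {"gripper": 20, "tx": 0, "ty": 0, "tz": 0, "yaw": 0}
    - {"gripper": 20, "tx": 0, "ty": 0, "tz": 0, "yaw": 0}
    - {"gripper": 20, "tx": 0, "ty": 0, "tz": 0, "yaw": 0}
    - {"gripper": 20, "tx": 0, "ty": 0, "tz": 0, "yaw": 0}
    - {"gripper": 20, "tx": 0, "ty": 0, "tz": 0, "yaw": 0}
    - {"gripper": 20, "tx": 0, "ty": 0, "tz": 0, "yaw": 0}

```text
time: 26.52
ee_pos: [0.4783, 0.1553, 0.0106]
eef_rot: [-2.656, 1.678, -0.001]
contact_force: [-0.5, -0.9, 4.1]
gripper_width: 0.0296
```

Emit:
jog_arm:
  moves:
    - {"gripper": 20, "tx": 0, "ty": 0, "tz": 0, "yaw": 0}
    - {"gripper": 20, "tx": 0, "ty": 0, "tz": -20, "yaw": 0}
    - {"gripper": 20, "tx": 0, "ty": 0, "tz": -70, "yaw": 0}
    - {"gripper": 20, "tx": 0, "ty": 0, "tz": -120, "yaw": 0}
    - {"gripper": 20, "tx": 0, "ty": 0, "tz": -130, "yaw": 0}
    - {"gripper": 20, "tx": 0, "ty": 0, "tz": -130, "yaw": 0}
    - {"gripper": 20, "tx": 0, "ty": 0, "tz": -130, "yaw": 0}
  squeeze: 25

```text
time: 27.4
ee_pos: [0.4768, 0.1549, 0.1385]
eef_rot: [2.653, -1.676, -0.004]
contact_force: [-0.5, 0.3, -0.6]
gripper_width: 0.0292
```

Run:
```python
from h import *
snap('w19',(190,320,140,240),6)
d=delta([.611,.0672,.14]); d=delta([.611-.040,.0672-.019,.14])
```

```text
t 27.45 pos [0.4769 0.1549 0.1385] w 0.0294 xaxis [ 0.429 -0.903 -0.001] z [-0.004 -0.001 -1.   ] q6 1.42
tool mm [136.8 -83.4  -1.9]
t 27.45 pos [0.4769 0.1549 0.1385] w 0.0294 xaxis [ 0.429 -0.903 -0.001] z [-0.004 -0.001 -1.   ] q6 1.42
tool mm [136.8 -39.2  -1.8]
```

View pics/w19.png

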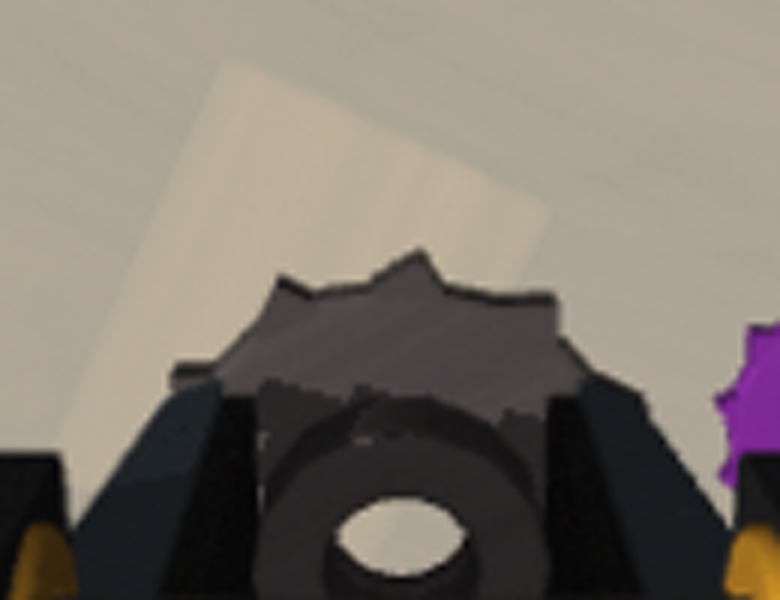

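Emit:
jog_arm:
  moves:
    - {"gripper": 20, "tx": 35, "ty": -10, "tz": 0, "yaw": 0}
    - {"gripper": 20, "tx": 75, "ty": -21, "tz": 0, "yaw": 0}
    - {"gripper": 20, "tx": 112, "ty": -32, "tz": 0, "yaw": 0}
    - {"gripper": 20, "tx": 135, "ty": -39, "tz": 0, "yaw": 0}
    - {"gripper": 20, "tx": 137, "ty": -39, "tz": 0, "yaw": 0}
    - {"gripper": 20, "tx": 137, "ty": -39, "tz": 0, "yaw": 0}
    - {"gripper": 20, "tx": 137, "ty": -39, "tz": 0, "yaw": 0}

```text
time: 28.32
ee_pos: [0.5713, 0.0492, 0.1403]
eef_rot: [2.657, -1.677, -0.001]
contact_force: [-0.1, 0.7, 0.2]
gripper_width: 0.029
```

Run:
```python
from h import *
d=delta([.611,.0672,.14]);snap('w20',(180,330,90,240),4.5)
d=delta([.611,.0672,.14])
```

```text
t 28.325 pos [0.5713 0.0492 0.1403] w 0.029 xaxis [ 0.43  -0.903 -0.001] z [-0.001  0.    -1.   ] q6 1.19
tool mm [  0.8 -43.6   0.3]
t 28.375 pos [0.5715 0.0492 0.1405] w 0.0291 xaxis [ 0.43  -0.903 -0.   ] z [-0.  0. -1.] q6 1.19
tool mm [  0.7 -43.4   0.5]
```

View pics/w20.png

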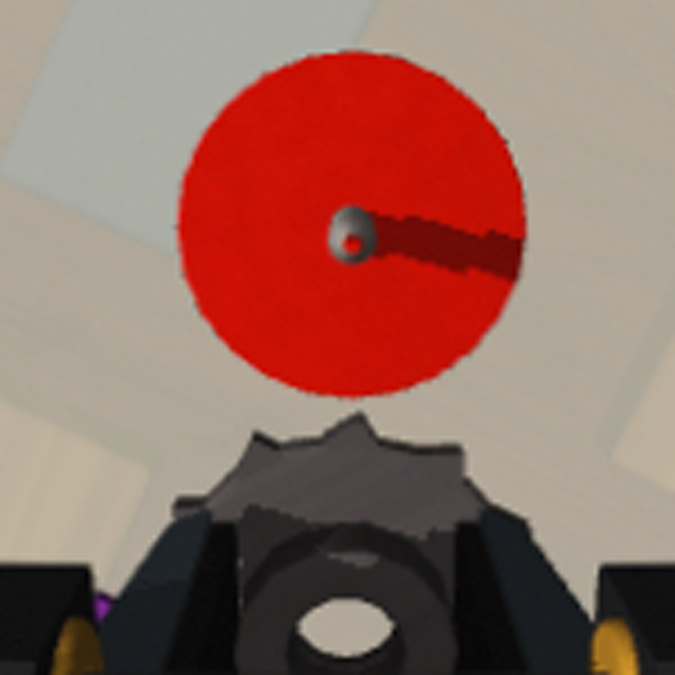

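Run:
```python
from h import *
s=r.sense(); f=lambda p:intool(p,s['ee_pos'],s['eef_rot']).round(2)
a=wpt('w20',(353,242),.052);b=wpt('w20',(353,224),.008);print(a,b,f(a),f(b))
z=s['ee_pos'][2]
print('bore front',f(wpt('w20',(346,597),z+.0094)))
```

```text
[0.61261265 0.06826691 0.052     ] [0.61300322 0.06821511 0.008     ] [  0.51 -45.39  88.48] [  0.74 -45.74 132.48]
bore front [-0.85 -8.44 -9.4 ]
```

Emit:
jog_arm:
  moves:
    - {"gripper": 20, "tx": 1, "ty": -25, "tz": 0, "yaw": 0}
    - {"gripper": 20, "tx": 1, "ty": -44.5, "tz": 20, "yaw": 0}
    - {"gripper": 20, "tx": 1, "ty": -44.5, "tz": 50, "yaw": 0}
    - {"gripper": 20, "tx": 1, "ty": -44.5, "tz": 65, "yaw": 0}
    - {"gripper": 20, "tx": 1, "ty": -44.5, "tz": 72, "yaw": 0}
    - {"gripper": 20, "tx": 1, "ty": -44.5, "tz": 72, "yaw": 0}
    - {"gripper": 20, "tx": 1, "ty": -44.5, "tz": 72, "yaw": 0}
    - {"gripper": 20, "tx": 1, "ty": -44.5, "tz": 72, "yaw": 0}

```text
time: 29.38
ee_pos: [0.6133, 0.0665, 0.0694]
eef_rot: [-2.655, 1.678, -0.002]
contact_force: [-0.4, -0.4, -0.7]
gripper_width: 0.0293
```

Run:
```python
from h import *
d=delta([.6128,.0682,.0186]); snap('w21',(190,320,120,240),5)
```

```text
t 29.375 pos [0.6133 0.0665 0.0694] w 0.0293 xaxis [ 0.429 -0.903  0.001] z [ 0.002  0.    -1.   ] q6 1.22
tool mm [-1.8 -0.2 50.8]
```

View pics/w21.png

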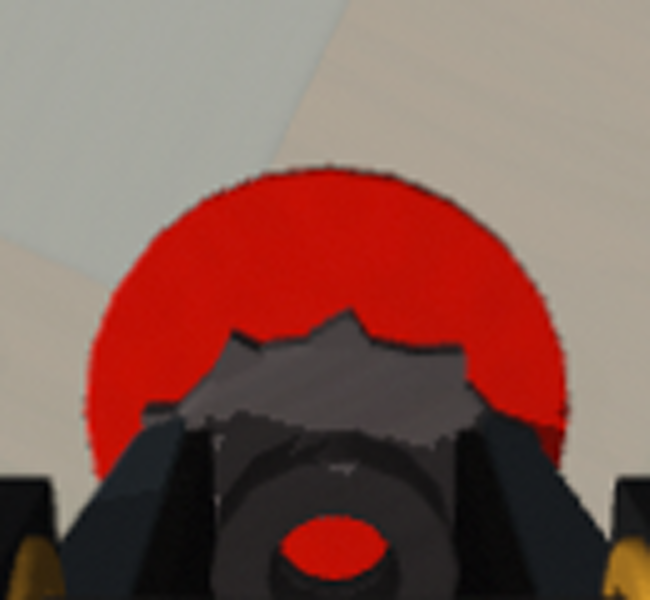

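Emit:
jog_arm:
  moves:
    - {"gripper": 20, "tx": -1, "ty": 0.5, "tz": 6, "yaw": 0}
    - {"gripper": 20, "tx": -1, "ty": 0.5, "tz": 14, "yaw": 0}
    - {"gripper": 20, "tx": -1, "ty": 0.5, "tz": 22, "yaw": 0}
    - {"gripper": 20, "tx": -1, "ty": 0.5, "tz": 31, "yaw": 0}
    - {"gripper": 20, "tx": -1, "ty": 0.5, "tz": 40, "yaw": 0}
    - {"gripper": 20, "tx": -1, "ty": 0.5, "tz": 46, "yaw": 0}
    - {"gripper": 20, "tx": -1, "ty": 0.5, "tz": 50, "yaw": 0}
    - {"gripper": 20, "tx": -1, "ty": 0.5, "tz": 50, "yaw": 0}

```text
time: 30.42
ee_pos: [0.612, 0.0673, 0.0187]
eef_rot: [-2.656, 1.678, -0.0]
contact_force: [-0.8, -0.2, 1.1]
gripper_width: 0.0288
```

Run:
```python
from h import *
d=delta([.6128,.0682,.0186]); print(r.sense()['contact_force'])
```

```text
t 30.425 pos [0.612  0.0673 0.0187] w 0.0288 xaxis [ 0.429 -0.903  0.   ] z [ 0. -0. -1.] q6 1.22
tool mm [-0.5 -1.2  0.1]
[-0.80917442 -0.22228367  1.05502941]
```

Emit:
jog_arm:
  moves:
    - {"gripper": 50, "tx": 0, "ty": 0, "tz": 0, "yaw": 0}
    - {"gripper": 50, "tx": 0, "ty": 0, "tz": 0, "yaw": 0}
    - {"gripper": 50, "tx": 0, "ty": 0, "tz": 0, "yaw": 0}
    - {"gripper": 50, "tx": 0, "ty": 0, "tz": -20, "yaw": 0}
    - {"gripper": 60, "tx": 0, "ty": 0, "tz": -60, "yaw": 0}
    - {"gripper": 65, "tx": 0, "ty": 10, "tz": -110, "yaw": 0}
    - {"gripper": 65, "tx": 0, "ty": 25, "tz": -130, "yaw": 0}
    - {"gripper": 65, "tx": 0, "ty": 25, "tz": -130, "yaw": 0}

```text
time: 31.42
ee_pos: [0.5898, 0.0563, 0.1503]
eef_rot: [-2.654, 1.678, -0.005]
contact_force: [0.2, -1.4, -1.0]
gripper_width: 0.0652
```

Run:
```python
from h import *
snap('w22',(170,350,90,230),4)
d=delta([.4465,-.171,.14])
```

```text
t 31.475 pos [0.5894 0.0565 0.1487] w 0.0652 xaxis [ 0.429 -0.903  0.   ] z [ 0.001  0.    -1.   ] q6 1.2
tool mm [144.1 226.7   8.5]
```

View pics/w22.png

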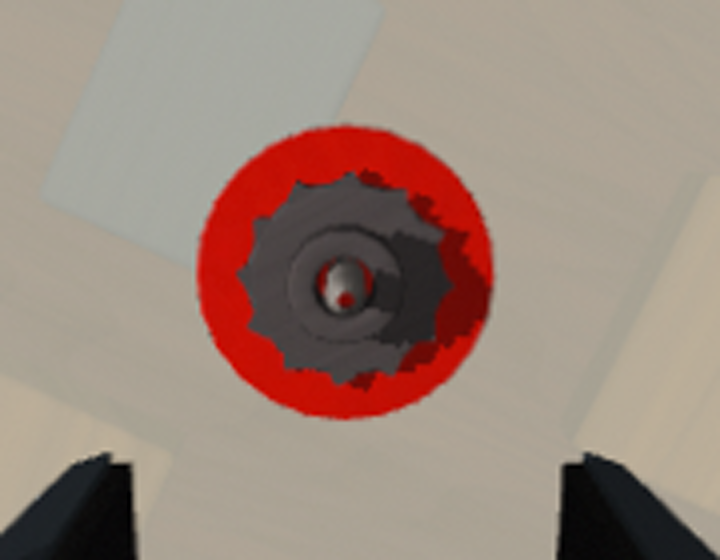

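Steel wheel seated. Now the small white knob (top px (341,236); the bigger one at (379,212) stays).

Emit:
jog_arm:
  moves:
    - {"gripper": 65, "tx": 27, "ty": 42, "tz": 0, "yaw": 0}
    - {"gripper": 65, "tx": 54, "ty": 85, "tz": 0, "yaw": 0}
    - {"gripper": 65, "tx": 81, "ty": 127, "tz": 4, "yaw": 0}
    - {"gripper": 65, "tx": 108, "ty": 170, "tz": 8, "yaw": 0}
    - {"gripper": 65, "tx": 132, "ty": 208, "tz": 8, "yaw": 0}
    - {"gripper": 65, "tx": 144, "ty": 227, "tz": 8, "yaw": 0}
    - {"gripper": 65, "tx": 144, "ty": 227, "tz": 8, "yaw": 0}
    - {"gripper": 65, "tx": 144, "ty": 227, "tz": 8, "yaw": 0}

```text
time: 32.48
ee_pos: [0.4465, -0.1704, 0.1396]
eef_rot: [-2.656, 1.678, 0.002]
contact_force: [-0.2, 0.7, 0.1]
gripper_width: 0.0653
```

Run:
```python
from h import *
snap('w23',(170,350,100,230),4)
d=delta([.4465,-.171,.14])
```

```text
t 32.525 pos [ 0.4466 -0.1703  0.1398] w 0.0651 xaxis [ 0.43  -0.903 -0.001] z [-0.001  0.001 -1.   ] q6 0.74
tool mm [ 0.6  0.4 -0.2]
```

View pics/w23.png

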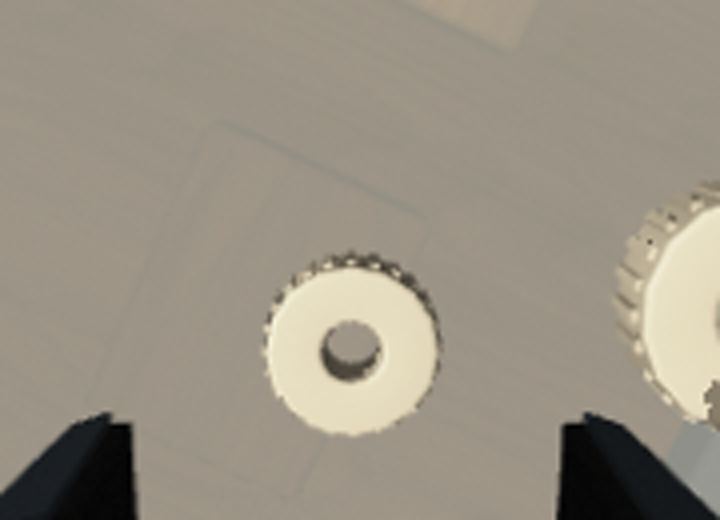

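Run:
```python
from h import *
a=wpt('w23',(351.5,351),.022);print(a,'diam',np.linalg.norm(wpt('w23',(441,350),.022)-wpt('w23',(265,350),.022)))
d=delta([a[0],a[1],.007])
```

```text
[ 0.44566015 -0.17093823  0.022     ] diam 0.044012485912210485
t 32.525 pos [ 0.4466 -0.1703  0.1398] w 0.0651 xaxis [ 0.43  -0.903 -0.001] z [-0.001  0.001 -1.   ] q6 0.74
tool mm [  0.3   1.1 132.8]
```

Diameter measures 44.0 mm, so this is the smaller knob.

Emit:
jog_arm:
  moves:
    - {"gripper": 60, "tx": 0, "ty": 1, "tz": 45, "yaw": 0}
    - {"gripper": 60, "tx": 0, "ty": 1, "tz": 85, "yaw": 0}
    - {"gripper": 60, "tx": 0, "ty": 1, "tz": 110, "yaw": 0}
    - {"gripper": 60, "tx": 0, "ty": 1, "tz": 125, "yaw": 0}
    - {"gripper": 60, "tx": 0, "ty": 1, "tz": 133, "yaw": 0}
    - {"gripper": 60, "tx": 0, "ty": 1, "tz": 133, "yaw": 0}
    - {"gripper": 60, "tx": 0, "ty": 1, "tz": 133, "yaw": 0}
  squeeze: 15

```text
time: 33.4
ee_pos: [0.4459, -0.1715, 0.008]
eef_rot: [-2.656, 1.677, -0.002]
contact_force: [-0.5, -0.6, 0.3]
gripper_width: 0.06
```

Emit:
jog_arm:
  moves:
    - {"gripper": 35, "tx": 0, "ty": 0, "tz": 0, "yaw": 0}
    - {"gripper": 35, "tx": 0, "ty": 0, "tz": 0, "yaw": 0}
    - {"gripper": 35, "tx": 0, "ty": 0, "tz": 0, "yaw": 0}
    - {"gripper": 35, "tx": 0, "ty": 0, "tz": 0, "yaw": 0}
    - {"gripper": 35, "tx": 0, "ty": 0, "tz": 0, "yaw": 0}
    - {"gripper": 35, "tx": 0, "ty": 0, "tz": 0, "yaw": 0}

```text
time: 34.15
ee_pos: [0.4456, -0.1716, 0.0079]
eef_rot: [-2.656, 1.678, -0.001]
contact_force: [-0.8, 0.9, 4.6]
gripper_width: 0.044
```

Emit:
jog_arm:
  moves:
    - {"gripper": 35, "tx": 0, "ty": 0, "tz": 0, "yaw": 0}
    - {"gripper": 35, "tx": 0, "ty": 0, "tz": -20, "yaw": 0}
    - {"gripper": 35, "tx": 0, "ty": 0, "tz": -70, "yaw": 0}
    - {"gripper": 35, "tx": 0, "ty": 0, "tz": -120, "yaw": 0}
    - {"gripper": 35, "tx": 0, "ty": 0, "tz": -138, "yaw": 0}
    - {"gripper": 35, "tx": 0, "ty": 0, "tz": -138, "yaw": 0}
    - {"gripper": 35, "tx": 0, "ty": 0, "tz": -138, "yaw": 0}
  squeeze: 25

```text
time: 35.02
ee_pos: [0.4443, -0.1711, 0.1441]
eef_rot: [2.655, -1.678, -0.004]
contact_force: [-0.7, -0.5, -0.3]
gripper_width: 0.0436
```

Run:
```python
from h import *
snap('w24',(190,320,160,240),6)
d=delta([.6128,.0682,.15]); d=delta([.6128-.038,.0682-.018,.15])
```

```text
t 35.075 pos [ 0.4442 -0.171   0.1439] w 0.0436 xaxis [ 0.429 -0.903 -0.002] z [-0.003  0.001 -1.   ] q6 0.74
tool mm [-143.7 -255.    -6.3]
t 35.075 pos [ 0.4442 -0.171   0.1439] w 0.0436 xaxis [ 0.429 -0.903 -0.002] z [-0.003  0.001 -1.   ] q6 0.74
tool mm [-143.7 -212.9   -6.2]
```

View pics/w24.png

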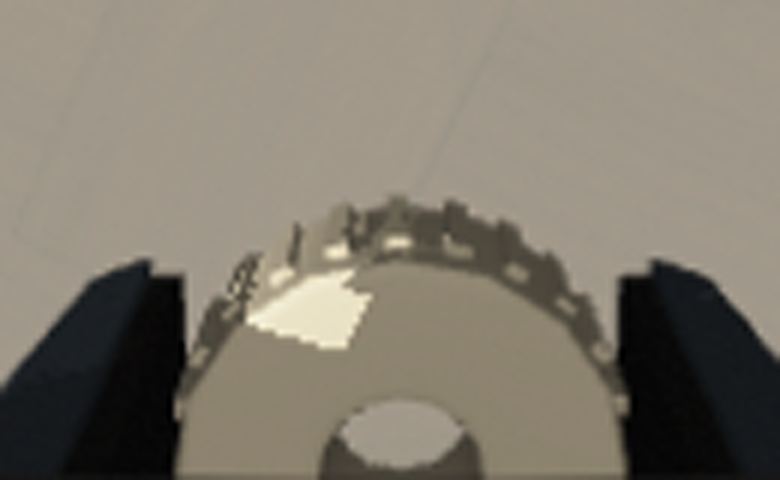

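Run:
```python
from h import *
s=r.sense(); f=lambda p:intool(p,s['ee_pos'],s['eef_rot']).round(2)
z=s['ee_pos'][2]
print('borefront',f(wpt('w24',(401,399),z+.0141)),'bottom front',f(wpt('w24',(399,198),z-.0079)), 'top front rim',f(wpt('w24',(401,262),z+.0141)))
```

```text
borefront [ -0.75  -7.86 -14.12] bottom front [ -0.95 -21.79   7.86] top front rim [ -0.75 -21.34 -14.14]
```

Emit:
jog_arm:
  moves:
    - {"gripper": 35, "tx": -29, "ty": -43, "tz": 0, "yaw": 0}
    - {"gripper": 35, "tx": -58, "ty": -86, "tz": 0, "yaw": 0}
    - {"gripper": 35, "tx": -87, "ty": -129, "tz": -3, "yaw": 0}
    - {"gripper": 35, "tx": -115, "ty": -171, "tz": -6, "yaw": 0}
    - {"gripper": 35, "tx": -136, "ty": -202, "tz": -6, "yaw": 0}
    - {"gripper": 35, "tx": -144, "ty": -213, "tz": -6, "yaw": 0}
    - {"gripper": 35, "tx": -144, "ty": -213, "tz": -6, "yaw": 0}
    - {"gripper": 35, "tx": -144, "ty": -213, "tz": -6, "yaw": 0}

```text
time: 36.08
ee_pos: [0.5748, 0.0489, 0.1509]
eef_rot: [2.654, -1.678, -0.002]
contact_force: [0.1, -0.2, 0.0]
gripper_width: 0.044
```

Run:
```python
from h import *
snap('w25',(190,320,110,240),5)
d=delta([.6128,.0682,.0359])
```

```text
t 36.125 pos [0.575  0.0488 0.1512] w 0.0437 xaxis [ 0.428 -0.904  0.   ] z [-0.001 -0.001 -1.   ] q6 1.19
tool mm [ -1.3 -42.6 115.2]
```

View pics/w25.png

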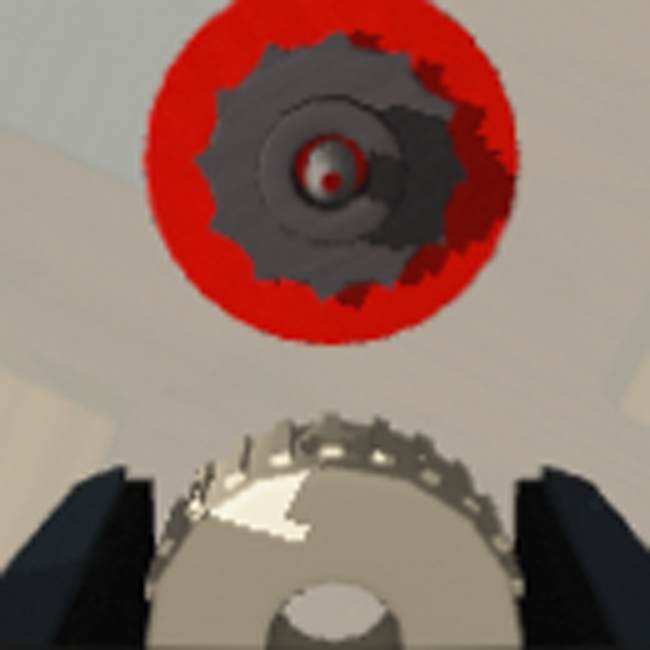

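Run:
```python
from h import *
a=wpt('w25',(331,181),.052);print(a); delta([a[0],a[1],.0359])
```

```text
[0.61241826 0.06826462 0.052     ]
t 36.125 pos [0.575  0.0488 0.1512] w 0.0437 xaxis [ 0.428 -0.904  0.   ] z [-0.001 -0.001 -1.   ] q6 1.19
tool mm [ -1.6 -42.3 115.2]
```

Emit:
jog_arm:
  moves:
    - {"gripper": 35, "tx": -1, "ty": -25, "tz": 0, "yaw": 0}
    - {"gripper": 35, "tx": -1, "ty": -41, "tz": 20, "yaw": 0}
    - {"gripper": 35, "tx": -1, "ty": -41, "tz": 50, "yaw": 0}
    - {"gripper": 35, "tx": -1, "ty": -41, "tz": 70, "yaw": 0}
    - {"gripper": 35, "tx": -1, "ty": -41, "tz": 82, "yaw": 0}
    - {"gripper": 35, "tx": -1, "ty": -41, "tz": 85, "yaw": 0}
    - {"gripper": 35, "tx": -1, "ty": -41, "tz": 85, "yaw": 0}
    - {"gripper": 35, "tx": -1, "ty": -41, "tz": 85, "yaw": 0}

```text
time: 37.12
ee_pos: [0.613, 0.0685, 0.0674]
eef_rot: [-2.655, 1.678, -0.002]
contact_force: [0.2, -0.3, -0.1]
gripper_width: 0.0433
```

Run:
```python
from h import *
d=delta([.6128,.0682,.0359]); snap('w26',(190,320,110,240),5)
```

```text
t 37.125 pos [0.613  0.0685 0.0674] w 0.0433 xaxis [ 0.429 -0.903  0.001] z [ 0.002  0.    -1.   ] q6 1.22
tool mm [ 0.2  0.4 31.5]
```

View pics/w26.png

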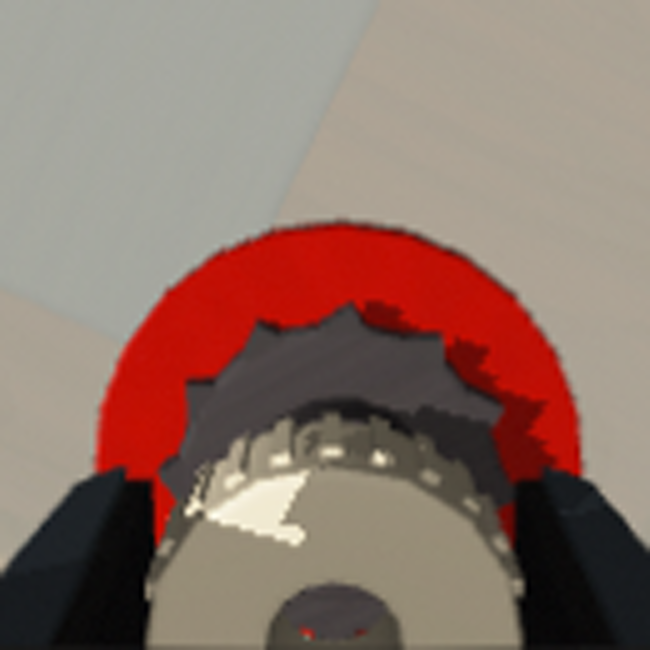

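Emit:
jog_arm:
  moves:
    - {"gripper": 35, "tx": 0.5, "ty": 0.5, "tz": 3, "yaw": 0}
    - {"gripper": 35, "tx": 0.5, "ty": 0.5, "tz": 7, "yaw": 0}
    - {"gripper": 35, "tx": 0.5, "ty": 0.5, "tz": 12, "yaw": 0}
    - {"gripper": 35, "tx": 0.5, "ty": 0.5, "tz": 17, "yaw": 0}
    - {"gripper": 35, "tx": 0.5, "ty": 0.5, "tz": 23, "yaw": 0}
    - {"gripper": 35, "tx": 0.5, "ty": 0.5, "tz": 28, "yaw": 0}
    - {"gripper": 35, "tx": 0.5, "ty": 0.5, "tz": 31, "yaw": 0}
    - {"gripper": 35, "tx": 0.5, "ty": 0.5, "tz": 31, "yaw": 0}

```text
time: 38.17
ee_pos: [0.6119, 0.0679, 0.0359]
eef_rot: [2.656, -1.678, -0.0]
contact_force: [-2.1, -0.9, 3.4]
gripper_width: 0.0436
```

Run:
```python
from h import *
d=delta([.6128,.0682,.0359]); print(r.sense()['contact_force'])
```

```text
t 38.175 pos [0.6119 0.0679 0.0359] w 0.0436 xaxis [ 0.429 -0.903 -0.   ] z [-0. -0. -1.] q6 1.22
tool mm [ 0.1 -1.   0. ]
[-2.0945935  -0.88552134  3.39054561]
```

Emit:
jog_arm:
  moves:
    - {"gripper": 62, "tx": 0, "ty": 0, "tz": 0, "yaw": 0}
    - {"gripper": 62, "tx": 0, "ty": 0, "tz": 0, "yaw": 0}
    - {"gripper": 62, "tx": 0, "ty": 0, "tz": 0, "yaw": 0}
    - {"gripper": 65, "tx": 0, "ty": 0, "tz": -20, "yaw": 0}
    - {"gripper": 65, "tx": 0, "ty": 0, "tz": -60, "yaw": 0}
    - {"gripper": 65, "tx": 0, "ty": 10, "tz": -95, "yaw": 0}
    - {"gripper": 65, "tx": 0, "ty": 25, "tz": -112, "yaw": 0}
    - {"gripper": 65, "tx": 0, "ty": 25, "tz": -112, "yaw": 0}

```text
time: 39.17
ee_pos: [0.589, 0.0567, 0.1482]
eef_rot: [-2.655, 1.678, -0.002]
contact_force: [0.2, 0.1, -1.0]
gripper_width: 0.0653
```

Run:
```python
from h import *
snap('w27',(170,350,90,230),4)
d=delta([.45,.05,.2])
```

```text
t 39.225 pos [0.5889 0.0569 0.147 ] w 0.0654 xaxis [ 0.429 -0.903 -0.   ] z [-0. -0. -1.] q6 1.2
tool mm [-53.3 128.4 -52.9]
```

View pics/w27.png

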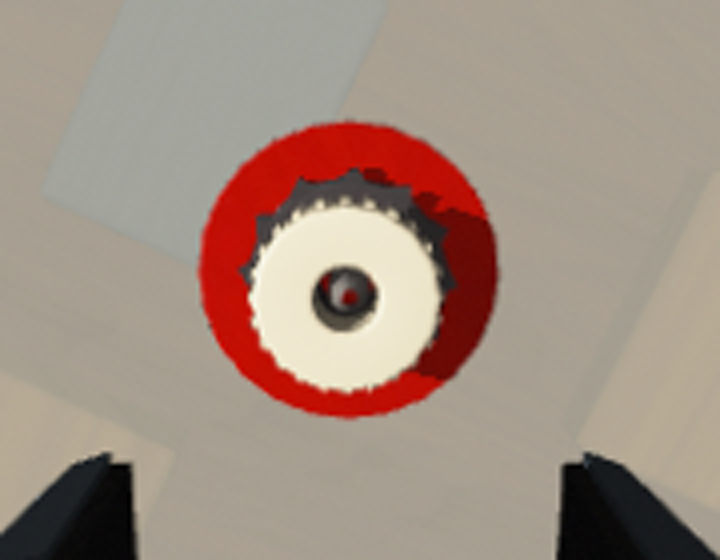

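Seated on the post. I'll retract towards the base and do a final check from the fixed cameras.

Emit:
jog_arm:
  moves:
    - {"gripper": 65, "tx": 0, "ty": 45, "tz": -20, "yaw": 0}
    - {"gripper": 65, "tx": 0, "ty": 95, "tz": -50, "yaw": 0}
    - {"gripper": 65, "tx": 0, "ty": 145, "tz": -60, "yaw": 0}
    - {"gripper": 65, "tx": 0, "ty": 190, "tz": -60, "yaw": 0}
    - {"gripper": 65, "tx": 0, "ty": 190, "tz": -60, "yaw": 0}
    - {"gripper": 65, "tx": 0, "ty": 190, "tz": -60, "yaw": 0}

```text
time: 39.98
ee_pos: [0.4185, -0.0243, 0.2067]
eef_rot: [2.656, -1.678, -0.001]
contact_force: [0.0, 0.6, -0.5]
gripper_width: 0.065
```

Run:
```python
from h import *
for z,n,p in ((.050,'white',(344,298)),):
    print(n,wpt('w27',p,z),np.linalg.norm(wpt('w27',(443,298),z)-wpt('w27',(249,298),z)))
s=r.grab_frame('scene');t=r.grab_frame('top')
a=cv2.resize(s[190:320,200:370],(680,520),interpolation=cv2.INTER_CUBIC);cv2.imwrite('pics/s4.png',a)
cv2.imwrite('pics/t4.png',t)
for n in ['side_panel','oil_jar','black_knob','white_knob','steel_wheel','brass_wheel']:
    print(n,[(d['score'],d['location']) for d in r.pinpoint('top',n)][:3])
```

```text
white [0.61153352 0.06912089 0.05      ] 0.044539900637108804
side_panel [(0.79, [0.4139, 0.3594, 0.0005])]
oil_jar [(0.92, [0.4122, -0.348, 0.0023]), (0.22, [0.6076, 0.2309, 0.0043])]
black_knob [(0.85, [0.6074, 0.2309, 0.0401])]
white_knob [(0.87, [0.4978, -0.2602, 0.0009])]
steel_wheel [(0.65, [0.3835, 0.1625, -0.0011]), (0.53, [0.6137, 0.0685, 0.0082]), (0.47, [0.4852, 0.0625, -0.0001])]
brass_wheel [(0.63, [0.6081, 0.2268, 0.0059])]
```

View pics/s4.png

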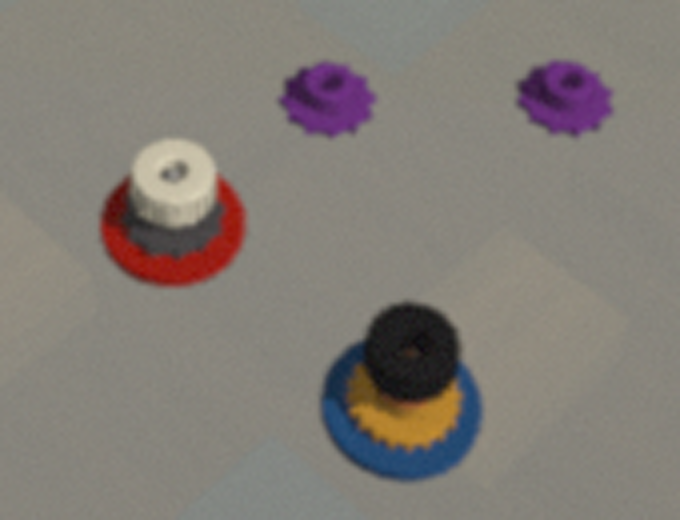

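View pics/t4.png

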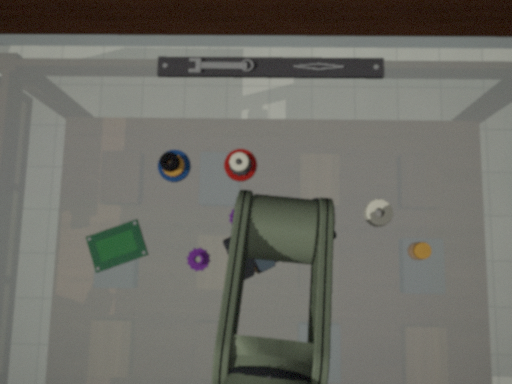

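Both stacks stand straight, the panel and jar are where they were, and the arm is clear.

```bash
python3 -c "
from plant import r
print(r.finish_job())"
```

```text
the job is handed in; nothing more can be done
None
```

I set out both stands and handed the job in at about 40 s of the 128 s allowed. The hand-in reports no verdict. The blue stand holds the brass wheel, copper collar and black knob, and the red stand holds the dark steel wheel and the smaller white knob. I measured that knob at 44 mm across before gripping it.

**Last checks:**
- **Placing:** Wrist views after each release showed the post inside the part's bore. The two top knobs lie about 1 to 1.5 mm from their post axes.
- **Height and tilt:** Both knobs appear 44 to 44.5 mm across when taken at their proper seated heights, so they sit fully down. The final scene picture shows both stacks upright. I did not measure the collar's and wheels' heights or any tilt directly after release. They rest on the gripper heights at release and on the pictures.
- **Bystanders:** The green panel and oil jar read within about 2 mm of their starting places, which is within the detector's error. The purple wheels and the larger white knob were left alone.
- **Arm:** It was retracted and touching nothing. The highest contact force I read was about 6 N.

**Disagreements:**
- **Heights:** Before the moves, most heights from the two fixed cameras came out 2 to 6 mm lower than the text gives. I took the text heights and wrist-camera positions instead.
- **White knob:** The detector did not find it on its stand in the last top view. That check rests on the wrist and scene pictures.

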